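Gauge and put away optical posts

TASK

Put the two loose steel posts away by length, one at a time: lay a post level in the gauge and let go of it, see whether it drops onto the blue blocks or stays up on the orange ones, then take it again and stand it upright in a free pocket of the rack with that colour band, before you do the same with the other post. Do not drop a post, and leave everything else on the table as it is.

Things in the scene. Friction and masses are not known exactly. Their poses are not given: they have to be found in the camera images.
- post_a_mid (a point): One of the two loose steel posts: plain cylinder 12.7 mm thick, about 0.075 kg, lying on the table to begin with. The point is the middle of its length, on its axis; x runs along the post. It is 70 or 84 mm long: the name does not tell which, the gauge does. Both ends are alike.
- post_b_mid (a point): The other loose steel post, 12.7 mm thick, of the other length (one is 70 mm long and one 84 mm). Point and axes as for post_a_mid.
- gauge: Length gauge fixed to the table: base plate 60 x 130 mm, 10 mm thick, with four V blocks in a row along its y, each only 11 mm wide in x (less than a post, so fingers pass beside them): an inner, low blue pair and an outer, high orange pair, with 90 degree V grooves along y. A post is lowered level along y, centred on the gauge. Origin: centre of the underside.
- gauge_blue (a point): Middle of a short post that rests in the blue blocks, 40 mm above the table; y runs along the grooves. The blue blocks reach from 27 to 37 mm either side of it along y and are 36 mm high. Between them is 54 mm of free space for fingers, down to the base plate 10 mm above the table.
- gauge_orange (a point): Middle of a long post that rests in the orange blocks, 49 mm above the table; y runs along the grooves. The orange blocks reach from 38 to 50 mm either side of it along y and are 45 mm high, so the slot between them is 76 mm long: a short post drops through it to the blue blocks, a long one is stopped.
- rack_blue: Fixed grey rack with a blue band, for short posts (those that rest on the blue blocks). 83 x 57 x 27 mm high, 3 x 2 square pockets 21 mm wide, 22 mm deep, floor 5 mm above the table. Pocket centres at x = -26, 0, 26 and y = -13, 13 mm. The two at x = 26 hold fixed short posts; the other four are free. Origin: centre of the underside.
- rack_orange: The same kind of rack with an orange band, for long posts (those that rest on the orange blocks); its two pockets at x = 26 mm hold fixed long posts, the other four are free. Sizes and origin as for rack_blue.
- driver: Stands loose on the table; leave it alone. Black-handled screwdriver lying on the table, 150 mm long, handle to its -x; origin under its middle.
- fork: Stands loose on the table; leave it alone. Flat steel clamping fork, 74 x 32 x 10 mm, long side along x; origin under its middle.
- lens_mount: Stands loose on the table; leave it alone. Round black lens mount on a short post with a round foot 40 mm across, 97 mm tall; origin at the centre of the foot's underside.
- post_holder: Stands loose on the table; leave it alone. Black post holder on a base plate 50 x 75 mm, 55 mm tall, with a brass thumbscrew; origin at the centre of the underside.
- optic_box: Stands loose on the table; leave it alone. White plastic lens box, 60 x 60 x 30 mm; origin at the centre of the underside.
- solvent: Stands loose on the table; leave it alone. Small amber bottle, 48 mm across and 100 mm tall; origin at the centre of the underside.
There are look-alikes about, which are no part of the job. Leave any purple look-alike of the rack_blue alone.

How it is judged (in metres and radians):
On the way, in this order (a step that is already met when the one before it is completed fails the run):
1. one of the posts lies level in the gauge, on the blue or the orange blocks, with the fingers off it (((x of post_a_mid in the frame of gauge between -0.004 and 0.004 m and y of post_a_mid in the frame of gauge between -0.006 and 0.006 m and (z of post_a_mid in the frame of gauge between 0.037 and 0.043 m or z of post_a_mid in the frame of gauge between 0.046 and 0.052 m) and angle between the x axis of post_a_mid and the y axis of gauge, either way round below 0.06 rad and contact force between the fingers and post_a below 0.05 N and linear speed of post_a below 0.03 m/s) or (x of post_b_mid in the frame of gauge between -0.004 and 0.004 m and y of post_b_mid in the frame of gauge between -0.006 and 0.006 m and (z of post_b_mid in the frame of gauge between 0.037 and 0.043 m or z of post_b_mid in the frame of gauge between 0.046 and 0.052 m) and angle between the x axis of post_b_mid and the y axis of gauge, either way round below 0.06 rad and contact force between the fingers and post_b below 0.05 N and linear speed of post_b below 0.03 m/s))), for 0.2 s.
2. that post stands in a free pocket of the rack whose band has the colour of the blocks it rested on, let go (((((x of post_a_mid in the frame of rack_blue between -0.04 and 0.014 m and y of post_a_mid in the frame of rack_blue between -0.03 and 0.03 m and angle between the x axis of post_a_mid and the z axis of rack_blue, either way round below 0.45 rad and z of post_a_mid in the frame of rack_blue between 0.034 and 0.0435 m) or (x of post_a_mid in the frame of rack_orange between -0.04 and 0.014 m and y of post_a_mid in the frame of rack_orange between -0.03 and 0.03 m and angle between the x axis of post_a_mid and the z axis of rack_orange, either way round below 0.45 rad and z of post_a_mid in the frame of rack_orange between 0.0435 and 0.051 m)) and contact force between the fingers and post_a below 0.05 N and linear speed of post_a below 0.03 m/s) or (((x of post_b_mid in the frame of rack_blue between -0.04 and 0.014 m and y of post_b_mid in the frame of rack_blue between -0.03 and 0.03 m and angle between the x axis of post_b_mid and the z axis of rack_blue, either way round below 0.45 rad and z of post_b_mid in the frame of rack_blue between 0.034 and 0.0435 m) or (x of post_b_mid in the frame of rack_orange between -0.04 and 0.014 m and y of post_b_mid in the frame of rack_orange between -0.03 and 0.03 m and angle between the x axis of post_b_mid and the z axis of rack_orange, either way round below 0.45 rad and z of post_b_mid in the frame of rack_orange between 0.0435 and 0.051 m)) and contact force between the fingers and post_b below 0.05 N and linear speed of post_b below 0.03 m/s))), for 0.2 s.
3. the other post lies level in the gauge with the fingers off it, the first still standing in its rack ((((((x of post_a_mid in the frame of rack_blue between -0.04 and 0.014 m and y of post_a_mid in the frame of rack_blue between -0.03 and 0.03 m and angle between the x axis of post_a_mid and the z axis of rack_blue, either way round below 0.45 rad and z of post_a_mid in the frame of rack_blue between 0.034 and 0.0435 m) or (x of post_a_mid in the frame of rack_orange between -0.04 and 0.014 m and y of post_a_mid in the frame of rack_orange between -0.03 and 0.03 m and angle between the x axis of post_a_mid and the z axis of rack_orange, either way round below 0.45 rad and z of post_a_mid in the frame of rack_orange between 0.0435 and 0.051 m)) and contact force between the fingers and post_a below 0.05 N and linear speed of post_a below 0.03 m/s) and (x of post_b_mid in the frame of gauge between -0.004 and 0.004 m and y of post_b_mid in the frame of gauge between -0.006 and 0.006 m and (z of post_b_mid in the frame of gauge between 0.037 and 0.043 m or z of post_b_mid in the frame of gauge between 0.046 and 0.052 m) and angle between the x axis of post_b_mid and the y axis of gauge, either way round below 0.06 rad and contact force between the fingers and post_b below 0.05 N and linear speed of post_b below 0.03 m/s)) or ((((x of post_b_mid in the frame of rack_blue between -0.04 and 0.014 m and y of post_b_mid in the frame of rack_blue between -0.03 and 0.03 m and angle between the x axis of post_b_mid and the z axis of rack_blue, either way round below 0.45 rad and z of post_b_mid in the frame of rack_blue between 0.034 and 0.0435 m) or (x of post_b_mid in the frame of rack_orange between -0.04 and 0.014 m and y of post_b_mid in the frame of rack_orange between -0.03 and 0.03 m and angle between the x axis of post_b_mid and the z axis of rack_orange, either way round below 0.45 rad and z of post_b_mid in the frame of rack_orange between 0.0435 and 0.051 m)) and contact force between the fingers and post_b below 0.05 N and linear speed of post_b below 0.03 m/s) and (x of post_a_mid in the frame of gauge between -0.004 and 0.004 m and y of post_a_mid in the frame of gauge between -0.006 and 0.006 m and (z of post_a_mid in the frame of gauge between 0.037 and 0.043 m or z of post_a_mid in the frame of gauge between 0.046 and 0.052 m) and angle between the x axis of post_a_mid and the y axis of gauge, either way round below 0.06 rad and contact force between the fingers and post_a below 0.05 N and linear speed of post_a below 0.03 m/s)))), for 0.2 s.
At the end, for the whole second after the job is handed in: Both posts stand at rest, let go, on the floor of free pockets of their racks (the short one blue, the long one orange), within 0.45 rad of upright: leaning on the pocket's rim is allowed (((x of post_a_mid in the frame of rack_blue between -0.04 and 0.014 m and y of post_a_mid in the frame of rack_blue between -0.03 and 0.03 m and angle between the x axis of post_a_mid and the z axis of rack_blue, either way round below 0.45 rad and z of post_a_mid in the frame of rack_blue between 0.034 and 0.0435 m) or (x of post_a_mid in the frame of rack_orange between -0.04 and 0.014 m and y of post_a_mid in the frame of rack_orange between -0.03 and 0.03 m and angle between the x axis of post_a_mid and the z axis of rack_orange, either way round below 0.45 rad and z of post_a_mid in the frame of rack_orange between 0.0435 and 0.051 m)) and contact force between the fingers and post_a below 0.05 N and linear speed of each of post_a, post_b below 0.03 m/s and ((x of post_b_mid in the frame of rack_blue between -0.04 and 0.014 m and y of post_b_mid in the frame of rack_blue between -0.03 and 0.03 m and angle between the x axis of post_b_mid and the z axis of rack_blue, either way round below 0.45 rad and z of post_b_mid in the frame of rack_blue between 0.034 and 0.0435 m) or (x of post_b_mid in the frame of rack_orange between -0.04 and 0.014 m and y of post_b_mid in the frame of rack_orange between -0.03 and 0.03 m and angle between the x axis of post_b_mid and the z axis of rack_orange, either way round below 0.45 rad and z of post_b_mid in the frame of rack_orange between 0.0435 and 0.051 m)) and contact force between the fingers and post_b below 0.05 N); the robot touches nothing.
It fails at once if a post is dropped: it falls faster than 0.45 m/s (about 10 mm of free fall) with no finger on it ((linear speed of post_a above 0.45 m/s and contact force between the fingers and post_a below 0.05 N) or (linear speed of post_b above 0.45 m/s and contact force between the fingers and post_b below 0.05 N)).
It fails at once if a bystander (driver, fork, lens mount, post holder, lens box, bottle) is moved by more than 15 mm (distance of any of driver, fork, lens_mount, post_holder, optic_box, solvent from where it was at the start of the episode above 0.015 m).
It also fails if it takes over 72 s, if anything falls off the work surface, if the arm or the gripper's body presses on something with over 40 N, if the wrist force passes 120 N, or if a joint passes its speed limit or range.

ROBOT

A 6-joint arm with a two-finger parallel gripper is mounted at the origin on the work surface. World frame = base frame: x ahead of the robot, y to its left, z up, the work surface at z = 0. Lengths are in mm, angles in rad, forces in N, time in s.
With the tool pointing down it reaches from about 325 to 775 mm from the base axis. Payload 5.5 kg.
Tool frame: the origin (TCP) lies at the very end of the fingers, on their centre line; the grasp point (between the pads) lies 19 mm behind it; z points along the fingers, y is the direction in which the jaws open and shut (so a half turn about z gives the same grasp; the last joint's range is limited). The gripper opens to 88 mm and grips with 3 to 60 N. Pads are 20 mm wide; open, the fingers measure 115 mm over their backs; the gripper's body (75 mm by 178 mm) begins 61 mm behind the grasp point.
Start: joints at [1.044, 0.091, 1.231, -0, 1.82, -0.057], TCP at [271.631, 535.007, 200.231] pointing down, gripper open.
Joint ranges: [-2.87, 2.87], [-0.86, 2.18], [0.17, 2.46], [-1.51, 4.65], [0.06, 2.69], [-2.65, 2.65]. Speed limits (rad/s): [2.57, 2.57, 3.01, 3.14, 3.14, 3.14].

INTERFACE

Orientations are given as a unit quaternion [x, y, z, w].
In Python, from plant import monitor, vision, bot gives the robot as it stands. The module is installed in compiled form; this text tells all that it offers.
- The arm moves only by the tool drive_tool, never from a script. Its argument "moves" is a list of rows, each an object of numbers: "wx", "wy", "wz": the turn, a rotation vector about the tool's x, y, z in rad; "dx", "dy", "dz": the shift along the tool's x, y, z in m; "grip": the closure in counts, from 0 (fully open) to 255 (shut). In form: [{"wx": .., "wy": .., "wz": .., "dx": .., "dy": .., "dz": .., "grip": ..}, ...]. A call has 1 to 20 rows; each row is the pose to reach, as a shift and turn from the pose commanded when the call began, along the tool's axes at that moment; what a row does not reach only later rows make up. A row lasts 1/12 s, in which the tool goes at most 41.7 mm and 7.16 degrees, less where a joint would pass 70% of its speed; a pose out of reach is approached as far as the arm can. A call with a gripper value outside its range is refused whole. The fingers move at their own pace and stop on an object; "squeeze" is the grip in N (left out, the last holds). Time passes only in rows, so rows that repeat a pose let the fingers close. It gives the time, the measured TCP pose, the force and the opening at its end, in the units of the state.
- monitor.sense(): the state, without advancing time (a new reading comes with each control period).
- vision.snapshot(name): name is "scene" or "top" or "wrist"; returns a dict with "pixels" (420x560x3 uint8, red, green, blue), "depth" (420x560 float32, mm along the optical axis (not along the pixel's ray), 0 where there is no reading), "camera_matrix" (3x3 intrinsics, pixels), "eye" and "rotation" of the camera in the world. Camera axes: x right, y down, z forward; pixel columns grow to the right and rows downward; lengths in mm; the calibration is good to about 2 mm. A picture is of the moment at which its call begins.
- bot.finish_job(): hands the job in, once; it reports no verdict.
Trained networks look in the newest picture that a camera, given by its name, has taken for a name from the list of things; names that differ only in an ending like _2 or _b are one class to them, and where a whole thing is asked for, a point or a joint stands for the part that bears it (a point fixed in the world has none). Each returns a list of dicts, best first, with "score" (0 to 1); they miss things now and then, are a little off and sometimes report something else, mostly with a low value. They report only what shows in the picture. A call takes as long as a camera call. They do not tell look-alikes from the thing itself.
- vision.outline_of(name, camera): "pixels" (420x560 bool, what is visible of it) and "bbox" ([left, top, right, bottom] in pixels, round what is visible of it).
The state is a dict: "time_s": time; "joint_positions": joint angles; "dq": joint speeds; "joint_torque": joint torques, N m; "position": TCP position; "tcp_rot": TCP orientation; "ft_force": force on the tool from outside, world axes, zero at the start; "wrist_torque": the same for the moment, N m; "finger_gap": opening from 0.0 (shut) to 1.0 (fully open).
Only numpy, scipy, OpenCV 4.12 (cv2) and the standard library are available. Lean on these libraries where they do the work, as an engineer would, in place of code of your own. Each camera call takes 0.05 s, during which the arm holds its last target.

## Working session

There is one attempt and no reset: what is moved stays moved. The work goes in short steps, Python scripts to look and compute and a tool call to move; the robot and the scene stay as the last step left them, time stands still between calls to the robot, and variables do not carry over. Pictures are saved under pics/ and viewed, and the job is handed in when it is done.

Besides the shell and the picture viewer there is one more tool, called after "Emit:" in YAML: its name, and indented under it one key for each argument. drive_tool: Moves the arm, as the interface text tells. Its arguments: {"type":"object","properties":{"moves":{"type":"array"},"squeeze":{"type":"number"}},"required":["moves"]}

```bash
ls; mkdir -p pics
cat > h.py <<'E'
import numpy as np,cv2
from plant import monitor,vision,bot
def snap(n,fn=None):
    s=vision.snapshot(n)
    if fn: cv2.imwrite('pics/'+fn,s['pixels'][:,:,::-1])
    return s
def pt(s):
    K=np.array(s['camera_matrix']);d=s['depth'];h,w=d.shape
    u,v=np.meshgrid(np.arange(w),np.arange(h))
    c=np.stack([(u-K[0,2])/K[0,0]*d,(v-K[1,2])/K[1,1]*d,d],-1)
    return c@np.array(s['rotation']).T+np.array(s['eye'])
E
python3 - <<'E'
from h import *
for n in('scene','top','wrist'):
    s=snap(n,n+'0.png'); print(n,s['eye'],np.round(s['rotation'],3).tolist(),np.array(s['camera_matrix']).tolist())
    np.savez('/tmp/%s0.npz'%n,p=pt(s),d=s['depth'],px=s['pixels'])
print(monitor.sense())
E
```

```text
pics
scene [1033.42076262 -151.68796226  816.70053526] [0.765, 0.578, -0.17, -0.229] [[421.46019868122175, 0.0, 278.39837222246905], [0.0, 421.46019868122175, 208.73369073673547], [0.0, 0.0, 1.0]]Traceback (most recent call last):
  File "<stdin>", line 4, in <module>
  File "h.py", line 11, in pt
    return c@np.array(s['rotation']).T+np.array(s['eye'])
           ~^~~~~~~~~~~~~~~~~~~~~~~~~~
ValueError: matmul: Input operand 1 has a mismatch in its core dimension 0, with gufunc signature (n?,k),(k,m?)->(n?,m?) (size 4 is different from 3)
```

Rotation is a quaternion.

```bash
sed -i "s/np.array(s\['rotation'\]).T/R.from_quat(s['rotation']).as_matrix().T/; 1a from scipy.spatial.transform import Rotation as R" h.py
python3 - <<'E'
from h import *
for n in('scene','top','wrist'):
    s=snap(n,n+'0.png'); print(n,s['eye'],np.round(s['rotation'],3).tolist())
    np.savez('/tmp/%s0.npz'%n,p=pt(s),d=s['depth'],px=s['pixels'])
    for o in ['post_a_mid','gauge','rack_blue','rack_orange','driver','fork','lens_mount','post_holder','optic_box','solvent']:
        try:
            P=pt(s)
            for r in vision.outline_of(o,n):
                m=r['pixels']&(s['depth']>0); q=P[m]
                print(o,round(r['score'],2),r['bbox'],m.sum(),np.round(np.median(q,0)) if m.any() else '')
        except Exception as e: print(o,e)
print(monitor.sense())
E
```

```text
scene [1033.42076262 -151.68796226  816.70053526] [0.765, 0.578, -0.17, -0.229]
post_a_mid 0.56 [241.3, 181.9, 261.2, 208.0] 155 [481. -61.  11.]
gauge 0.8 [265.0, 216.8, 331.3, 258.5] 1477 [615.  16.  11.]
rack_blue 0.79 [375.9, 161.5, 406.7, 196.9] 1026 [543. 273.  24.]
rack_blue 0.62 [325.4, 128.9, 357.6, 161.9] 818 [415. 195.  25.]
rack_orange 0.76 [150.1, 196.3, 180.3, 230.9] 980 [ 498. -253.   26.]
rack_orange 0.43 [427.0, 226.7, 465.9, 255.7] 943 [719. 312.  30.]
driver 0.93 [181.4, 250.6, 232.6, 301.8] 587 [ 625. -211.   21.]
fork 0.76 [368.6, 212.4, 392.6, 243.9] 302 [629. 199.  10.]
fork 0.21 [344.1, 265.0, 369.1, 295.6] 505 [751.  94.  11.]
lens_mount 0.91 [347.4, 263.1, 367.7, 292.8] 488 [751.  94.  13.]
post_holder 0.67 [270.7, 284.6, 312.1, 322.5] 1000 [754. -48.  11.]
post_holder 0.66 [376.9, 163.7, 406.2, 198.5] 950 [544. 272.  25.]
optic_box 0.74 [425.5, 225.3, 467.3, 255.9] 879 [718. 311.  30.]
optic_box 0.62 [266.5, 222.9, 329.8, 256.9] 1458 [614.  14.  11.]
optic_box 0.2 [366.0, 209.7, 394.6, 245.1] 397 [627. 196.  10.]
solvent 0.55 [116.3, 281.3, 151.2, 317.9] 83
[... 1215 characters left out ...]
 4.]
{'time_s': 1.7, 'joint_positions': array([ 1.04429972e+00,  9.10943482e-02,  1.23070881e+00, -2.30036281e-05,
        1.81980457e+00, -5.66952325e-02]), 'dq': array([-0.00124476,  0.00066743,  0.0004096 , -0.0014735 ,  0.00175952,
        0.00217635]), 'joint_torque': array([ 7.73737465e-04, -4.46184075e+01, -4.06497681e+01,  6.98314304e-02,
        1.96156389e-02, -1.12370597e-05]), 'position': array([271.63607191, 534.99875572, 200.22962087]), 'tcp_rot': array([ 2.32749160e-01,  9.72536800e-01, -1.04233243e-05,  8.50980995e-06]), 'ft_force': array([ 0.55193366,  0.39834028, -0.43171591]), 'wrist_torque': array([-0.00378179, -0.00250811,  0.03683268]), 'finger_gap': 1.0041149669420135}
```

View pics/scene0.png

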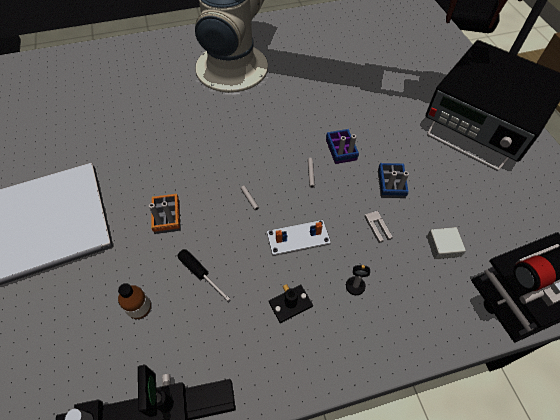

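```bash
ls pics
```

```text
scene0.png
top0.png
wrist0.png
```

The scene shows post candidates at about (250,197) and (311,172), the gauge at (298,238) and the orange rack at (165,212). There are two blue-ish racks: (342,145) has purple in it and (393,180) is the blue one.

Run:
```python
import cv2
a=cv2.imread('pics/top0.png');cv2.imwrite('pics/top0b.png',cv2.resize(a[110:350,90:450],None,fx=2.2,fy=2.2,interpolation=cv2.INTER_CUBIC))
a=cv2.imread('pics/scene0.png');cv2.imwrite('pics/scene0b.png',cv2.resize(a[120:270,230:420],None,fx=4,fy=4,interpolation=cv2.INTER_CUBIC))
```

```text
(no output)
```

View pics/top0b.png

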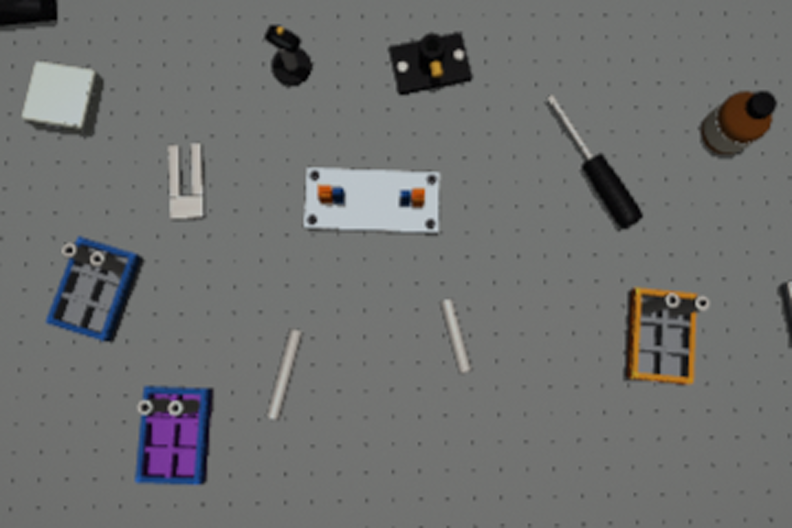

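View pics/scene0b.png

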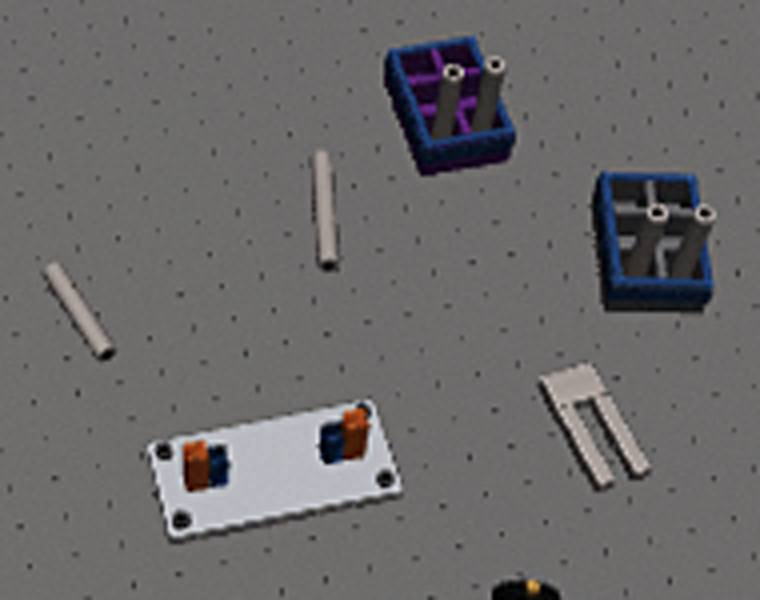

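The crops show a rack at top px (132,241), grey with a blue rim, which is rack_blue. The rack at (168,308) has a purple body, so it is the look-alike and stays untouched. Loose posts are at top px (297,263) and (220,280), the gauge at (259,201), the orange rack at (391,263). Next I measure them.

```bash
cat > meas.py <<'E'
from h import *
def box(P,m):
    q=P[m][:,:2].astype(np.float32)
    r=cv2.minAreaRect(q); return r
for n in('top','scene'):
    z=np.load('/tmp/%s0.npz'%n);P=z['p'];px=z['px'].astype(int);d=z['d']>0
    x,y,h=P[...,0],P[...,1],P[...,2]
    print(n,'table z',np.median(h[d&(np.abs(x-480)<30)&(np.abs(y-80)<20)]))
    def near(cx,cy,r): return d&(np.hypot(x-cx,y-cy)<r)
    for nm,c in (('p1',(477,-62)),('p2',(455,74))):
        m=near(*c,60)&(h>5)&(h<25)
        q=P[m];c0=np.median(q,0);
        r=box(P,m);print(nm,m.sum(),np.round(r[0],1),np.round(r[1],1),r[2],'ztop',np.percentile(h[m],95)); 
        print(np.round(cv2.boxPoints(r)).tolist())
    m=near(615,16,90)&(h>6)&(h<14); r=box(P,m);print('gauge',np.round(r[0],1),np.round(r[1],1),r[2],np.median(h[m]))
    for col in('o','b'):
        for s in(-1,1):
            R_,G,B=px[...,0],px[...,1],px[...,2]
            cm=(R_>B+40) if col=='o' else (B>R_+25)
            m=near(615,16+s*45,30)&(h>25)&cm; 
            if m.sum()>2: print(' ',col,s,m.sum(),np.round(np.median(P[m],0),1),np.round(P[m].min(0),1),np.round(P[m].max(0),1))
    for nm,c in(('rb',(530,273)),('ro',(480,-252)),('purple',(395,195))):
        m=near(*c,65)&(h>21)&(h<31); r=box(P,m);print(nm,m.sum(),np.round(r[0],1),np.round(r[1],1),r[2])
        m=near(*c,75)&(h>50);k,lab=cv2.connectedComponents(m.astype(np.uint8))
        for i in range(1,k):
            if (lab==i).sum()>3: print('   post',(lab==i).sum(),np.round(np.median(P[lab==i],0),1))
E
python3 meas.py
```

```text
top table z 0.6578916782184479
p1 208 [478.9 -54.8] [94.9 44.8] 40.14855194091797 ztop 14.432470260684898
[[428.0, -68.0], [457.0, -103.0], [530.0, -41.0], [501.0, -7.0]]
p2 243 [445.4 103.8] [22.2 80. ] 75.3827133178711 ztop 14.509874114620027
[[404.0, 103.0], [481.0, 83.0], [487.0, 104.0], [410.0, 125.0]]
gauge [607.2  15.7] [129.8  60.6] 86.9051742553711 10.35272115474595
  o -1 40 [604.3 -29.   42.9] [598.9 -33.3  33. ] [610.2 -22.9  47.9]
  o 1 46 [607.7  59.1  41.5] [603.7  53.6  25.5] [613.8  65.6  45.5]
  b -1 20 [607.5 -16.9  34.1] [601.3 -21.2  30.8] [610.  -12.8  40.4]
  b 1 21 [609.8  45.4  34. ] [603.8  43.   29.1] [613.2  51.6  38.3]
rb 620 [523.7 276.3] [59.5 84.5] 72.12654113769531
   post 62 [551.5 278.4  74.2]
   post 59 [543.8 253.4  73.5]
ro 597 [ 471.1 -254.9] [58.8 84.6] 83.66004943847656
   post 74 [ 497.6 -241.7   85.3]
   post 75 [ 494.5 -267.2   86.6]
purple 648 [389.5 198.1] [58.5 85. ] 87.30280303955078
   post 58 [416.5 207.6  73.5]
   post 53 [414.4 181.7  74.8]
scene table z 0.6221900427457854
p1 145 [477.2 -61.1] [72.3 12.5] 13.434322357177734 ztop 14.
[... 216 characters left out ...]
]]
gauge [609.   16.7] [130.2  62. ] 87.4881820678711 10.351572827617929
  o -1 50 [609.8 -27.5  41.2] [600.8 -33.3  25.7] [613.  -21.3  46.5]
  o 1 51 [613.7  59.7  41. ] [604.6  54.5  26. ] [617.5  66.8  47.1]
  b -1 15 [610.4 -16.7  33.9] [602.1 -18.8  25.5] [612.4 -11.4  36.6]
  b 1 19 [613.8  47.9  32.9] [607.9  44.   25.6] [616.3  52.6  35.3]
rb 414 [525.6 276.9] [59.6 87.9] 73.9114990234375
   post 58 [549.3 255.1  68.9]
   post 63 [557.2 279.6  67.1]
ro 442 [ 473.3 -253.1] [57.3 86.9] 82.80016326904297
   post 88 [ 504.2 -243.6   76.2]
   post 90 [ 501.2 -269.2   77.5]
purple 366 [391.2 199.3] [59.  86.6] 86.68106079101562
   post 53 [420.9 209.1  67.9]
   post 53 [419.7 183.4  67.9]
```

```bash
cat >> h.py <<'E'
def Rdown(psi): # tool y at yaw psi (rad), z down
    c,s=np.cos(psi),np.sin(psi); y=np.array([c,s,0]);z=np.array([0,0,-1.]);return np.stack([np.cross(y,z),y,z],1)
def rel(pos,Rt,st=None):
    st=st or monitor.sense(); R0=R.from_quat(st['tcp_rot']).as_matrix()
    d=R0.T@(np.array(pos)-st['position'])/1000; w=R.from_matrix(R0.T@Rt).as_rotvec()
    print('d',np.round(d,4),'w',np.round(w,4),'rows',np.linalg.norm(d)/.0417,np.degrees(np.linalg.norm(w))/7.16,'t',round(st['time_s'],2))
    return d,w
E
python3 - <<'E'
from h import *
rel([477.5,-61,130],Rdown(np.radians(103.4)))
rel([477.5,-61,130],Rdown(np.radians(-76.6)))
E
```

```text
d [-0.4534 -0.4382  0.0702] w [-0.      0.     -0.7037] rows 15.214625856597758 5.631000150041754 t 1.7
d [-0.4534 -0.4382  0.0702] w [0.     0.     2.4379] rows 15.214625856597758 19.508664658906135 t 1.7
```

Emit:
drive_tool:
  moves:
    - {"wy":0.3}
    - {"wy":0.3}
    - {"wy":0.3}

```text
$.moves[0]: bad value
```

Run:
```python
from h import *
s=monitor.sense();print(np.round(s['joint_positions'],3),s['position'],R.from_quat(s['tcp_rot']).as_matrix().round(3).tolist())
rel([477.5,-61,130],Rdown(np.radians(103.4)))
```

```text
[ 1.044  0.091  1.231 -0.     1.82  -0.057] [271.63607191 534.99875572 200.22962087] [[-0.892, 0.453, 0.0], [0.453, 0.892, -0.0], [-0.0, -0.0, -1.0]]
d [-0.4534 -0.4382  0.0702] w [-0.      0.     -0.7037] rows 15.214625856597758 5.631000150041754 t 1.7
```

All keys are required in each row.

Emit:
drive_tool:
  moves:
    - {"wx":0,"wy":0.3,"wz":0,"dx":0,"dy":0,"dz":0,"grip":0}
    - {"wx":0,"wy":0.3,"wz":0,"dx":0,"dy":0,"dz":0,"grip":0}
    - {"wx":0,"wy":0.3,"wz":0,"dx":0,"dy":0,"dz":0,"grip":0}

```text
time_s: 1.95
position: [272.7, 534.6, 200.2]
tcp_rot: [0.231, 0.961, 0.036, -0.148]
ft_force: [0.3, -0.0, -0.3]
finger_gap: 0.999
```

Run:
```python
from h import *
s=monitor.sense();print(np.round(s['joint_positions'],3),s['position'],R.from_quat(s['tcp_rot']).as_matrix().round(3).tolist())
rel([477.5,-61,130],Rdown(np.radians(103.4)))
```

```text
[ 0.859  0.116  1.234  0.309  1.852 -0.163] [272.72067389 534.55105226 200.19166034] [[-0.85, 0.454, -0.268], [0.433, 0.891, 0.137], [0.301, 0.0, -0.954]]
d [-0.453  -0.4376 -0.0694] w [ 0.108  -0.2924 -0.6996] rows 15.19601462739068 6.128801750885721 t 1.95
```

Run:
```python
from h import *
for n in('scene','top'):
    z=np.load('/tmp/%s0.npz'%n);P=z['p'];m=(z['d']>0)&(P[...,2]>12)
    q=P[m]; q=q[(q[:,0]>100)&(q[:,0]<800)&(np.abs(q[:,1])<800)]
    g=(q[:,:2]//50*50).astype(int)
    from collections import defaultdict
    D=defaultdict(list)
    for a,b in zip(map(tuple,g),q[:,2]): D[a].append(b)
    print(n,[(int(k[0]),int(k[1]),int(max(v))) for k,v in sorted(D.items()) if len(v)>8])
```

```text
scene [(100, -50, 185), (100, 0, 182), (200, 450, 270), (200, 600, 136), (250, -550, 25), (250, -500, 27), (250, -450, 28), (250, 450, 278), (250, 500, 136), (250, 550, 283), (250, 600, 137), (250, 650, 137), (300, -650, 28), (300, -600, 30), (300, -550, 28), (300, -500, 29), (300, -450, 29), (300, -400, 24), (300, 150, 28), (300, 450, 137), (300, 500, 137), (300, 550, 304), (300, 600, 137), (300, 650, 137), (350, -650, 29), (350, -600, 28), (350, -550, 28), (350, -500, 28), (350, -450, 28), (350, -400, 28), (350, 150, 32), (350, 200, 30), (350, 400, 136), (350, 450, 139), (350, 500, 138), (350, 550, 139), (350, 600, 137), (350, 650, 137), (350, 700, 137), (400, -650, 27), (400, -600, 28), (400, -550, 28), (400, -500, 28), (400, -450, 29), (400, -400, 27), (400, -300, 30), (400, -250, 30), (400, 100, 16), (400, 150, 76), (400, 200, 76), (400, 400, 129), (400, 450, 138), (400, 500, 138), (400, 550, 137), (400, 600, 138), (400, 650, 137), (400, 700, 138), (450, -600, 29), (450, -550, 28), (450, -500, 29), (450, -450, 29), (450, -400, 28), (450, -300, 91), (450, -250, 91), (450, -100, 1
[... 1801 characters left out ...]
00, -500, 29), (500, -450, 29), (500, -400, 28), (500, -300, 91), (500, -250, 91), (500, -100, 15), (500, 200, 63), (500, 250, 78), (500, 300, 30), (550, -650, 23), (550, -250, 28), (550, -50, 45), (550, 0, 14), (550, 50, 16), (550, 200, 30), (550, 250, 78), (600, -350, 65), (600, -250, 29), (600, -200, 25), (600, -50, 47), (600, 0, 38), (600, 50, 45), (600, 150, 13), (600, 200, 14), (650, -400, 73), (650, -350, 103), (650, -200, 19), (650, 250, 32), (650, 300, 34), (700, -200, 16), (700, -100, 57), (700, -50, 59), (700, 50, 99), (700, 100, 89), (700, 250, 34), (700, 300, 34), (750, -100, 57), (750, -50, 58), (750, 100, 90), (750, 300, 101), (750, 350, 103), (750, 400, 103), (750, 450, 104)]
```

Emit:
drive_tool:
  moves:
    - {"wx":0.108,"wy":-0.2924,"wz":-0.6996,"dx":-0.453,"dy":-0.4376,"dz":-0.0694,"grip":0}
    - {"wx":0.108,"wy":-0.2924,"wz":-0.6996,"dx":-0.453,"dy":-0.4376,"dz":-0.0694,"grip":0}
    - {"wx":0.108,"wy":-0.2924,"wz":-0.6996,"dx":-0.453,"dy":-0.4376,"dz":-0.0694,"grip":0}
    - {"wx":0.108,"wy":-0.2924,"wz":-0.6996,"dx":-0.453,"dy":-0.4376,"dz":-0.0694,"grip":0}
    - {"wx":0.108,"wy":-0.2924,"wz":-0.6996,"dx":-0.453,"dy":-0.4376,"dz":-0.0694,"grip":0}
    - {"wx":0.108,"wy":-0.2924,"wz":-0.6996,"dx":-0.453,"dy":-0.4376,"dz":-0.0694,"grip":0}
    - {"wx":0.108,"wy":-0.2924,"wz":-0.6996,"dx":-0.453,"dy":-0.4376,"dz":-0.0694,"grip":0}
    - {"wx":0.108,"wy":-0.2924,"wz":-0.6996,"dx":-0.453,"dy":-0.4376,"dz":-0.0694,"grip":0}
    - {"wx":0.108,"wy":-0.2924,"wz":-0.6996,"dx":-0.453,"dy":-0.4376,"dz":-0.0694,"grip":0}
    - {"wx":0.108,"wy":-0.2924,"wz":-0.6996,"dx":-0.453,"dy":-0.4376,"dz":-0.0694,"grip":0}
    - {"wx":0.108,"wy":-0.2924,"wz":-0.6996,"dx":-0.453,"dy":-0.4376,"dz":-0.0694,"grip":0}
    - {"wx":0.108,"wy":-0.2924,"wz":-0.6996,"dx":-0.453,"dy":-0.4376,"dz":-0.0694,"grip":0}
    - {"wx":0.108,"wy":-0.2924,"wz":-0.6996,"dx":-0.453,"dy":-0.4376,"dz":-0.0694,"grip":0}
    - {"wx":0.108,"wy":-0.2924,"wz":-0.6996,"dx":-0.453,"dy":-0.4376,"dz":-0.0694,"grip":0}
    - {"wx":0.108,"wy":-0.2924,"wz":-0.6996,"dx":-0.453,"dy":-0.4376,"dz":-0.0694,"grip":0}
    - {"wx":0.108,"wy":-0.2924,"wz":-0.6996,"dx":-0.453,"dy":-0.4376,"dz":-0.0694,"grip":0}
    - {"wx":0.108,"wy":-0.2924,"wz":-0.6996,"dx":-0.453,"dy":-0.4376,"dz":-0.0694,"grip":0}
    - {"wx":0.108,"wy":-0.2924,"wz":-0.6996,"dx":-0.453,"dy":-0.4376,"dz":-0.0694,"grip":0}

```text
time_s: 3.45
position: [477.5, -60.2, 132.6]
tcp_rot: [-0.117, 0.993, -0.001, 0.002]
ft_force: [-0.6, 0.3, 1.3]
finger_gap: 0.999
```

```bash
cat > wl.py <<'E'
import sys
from h import *
s=snap('wrist',sys.argv[1]+'.png'); np.savez('/tmp/%s.npz'%sys.argv[1],p=pt(s),d=s['depth'],px=s['pixels']); st=monitor.sense()
print('eye',np.round(s['eye'],1),'pos',st['position'].round(1),'gap',st['finger_gap'],'t',st['time_s'],st['joint_positions'].round(3))
E
python3 wl.py w1
```

```text
eye [407.1 -77.  316.4] pos [477.6 -59.4 132.9] gap 1.0000274313861717 t 3.5 [-1.940e-01 -2.400e-01  1.664e+00 -1.000e-03  1.712e+00 -2.000e+00]
```

View pics/w1.png

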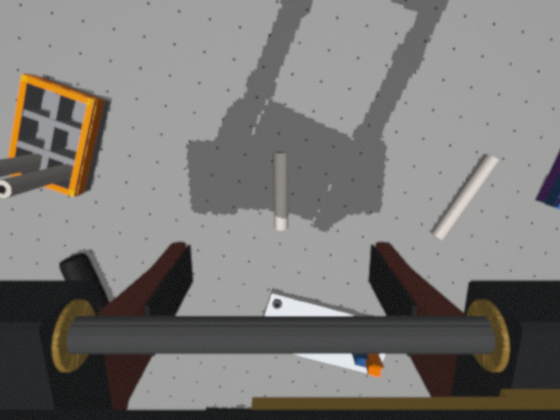

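The wrist view has post p1 upright at column ~281, midway between the finger tips (192/370), with the jaws across it. Now I check its length position.

Run:
```python
from h import *
z=np.load('/tmp/w1.npz');P=z['p'];h=P[...,2];d=z['d']>0
print('table',np.median(h[d&(np.hypot(P[...,0]-430,P[...,1]+40)<15)]))
for c,rr in (((477,-61),46),((447,99),50)):
    m=d&(np.hypot(P[...,0]-c[0],P[...,1]-c[1])<rr)&(h>6)&(h<18)
    k,l,stt,cen=cv2.connectedComponentsWithStats(m.astype(np.uint8)); i=1+stt[1:,4].argmax(); m=l==i
    r=cv2.minAreaRect(P[m][:,:2].astype(np.float32));print(m.sum(),np.round(r[0],1),np.round(r[1],1),r[2],np.percentile(h[m],[50,95]))
    q=P[m][:,:2];e=np.linalg.svd(q-q.mean(0),full_matrices=False)[2][0];print(q.mean(0),np.degrees(np.arctan2(e[1],e[0])))
st=monitor.sense();print(st['position'])
rel([477.5,-61,3],Rdown(np.radians(103.4)))
```

```text
table 248.56662746924144
1098 [473.7 -62.1] [70.2 12.4] 13.692178726196289 [11.16328277 12.85586409]
[472.38687264 -62.13858195] 14.003619613548839
1386 [441.4  99.4] [13.2 84. ] 74.71912384033203 [11.00518823 12.88352491]
[439.94854317  98.35977948] -14.819926000842841
[477.55544308 -59.39645579 132.920263  ]
d [ 0.001  -0.0012  0.1299] w [-0.003   0.0041  0.0019] rows 3.115831423063653 0.04341186280306399 t 3.5
```

Run:
```python
from h import *
rel([475.5,-61.5,2],Rdown(np.radians(103.6)))
```

```text
d [ 0.003  -0.0012  0.1309] w [-0.003   0.0041 -0.0016] rows 3.1403667441037255 0.04267489417208788 t 3.5
```

Emit:
drive_tool:
  moves:
    - {"wx":-0.003,"wy":0.004,"wz":0,"dx":0.003,"dy":-0.001,"dz":0.04,"grip":80}
    - {"wx":-0.003,"wy":0.004,"wz":0,"dx":0.003,"dy":-0.001,"dz":0.08,"grip":120}
    - {"wx":-0.003,"wy":0.004,"wz":0,"dx":0.003,"dy":-0.001,"dz":0.11,"grip":120}
    - {"wx":-0.003,"wy":0.004,"wz":0,"dx":0.003,"dy":-0.001,"dz":0.125,"grip":120}
    - {"wx":-0.003,"wy":0.004,"wz":0,"dx":0.003,"dy":-0.001,"dz":0.1305,"grip":120}
    - {"wx":-0.003,"wy":0.004,"wz":0,"dx":0.003,"dy":-0.001,"dz":0.1305,"grip":120}
  squeeze: 30

```text
time_s: 4.0
position: [474.7, -60.7, 1.2]
tcp_rot: [-0.119, 0.993, 0.0, -0.001]
ft_force: [0.1, -0.1, 0.3]
finger_gap: 0.583
```

```bash
python3 wl.py w2
```

```text
eye [405.5 -78.1 185.4] pos [475.8 -61.2   2.9] gap 0.5458900918809653 t 4.05 [-1.980e-01 -1.850e-01  1.850e+00 -1.000e-03  1.476e+00 -2.007e+00]
```

View pics/w2.png

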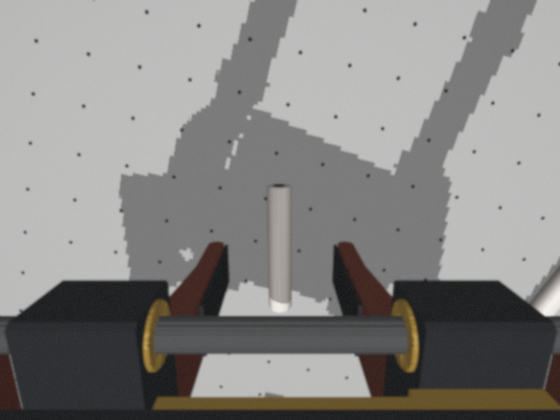

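The post lies centred between the fingers (columns 268–292, rows 185–308, finger tips at row ~243). I close on it and lift.

Emit:
drive_tool:
  moves:
    - {"wx":0,"wy":0,"wz":0,"dx":0,"dy":0,"dz":0,"grip":255}
    - {"wx":0,"wy":0,"wz":0,"dx":0,"dy":0,"dz":0,"grip":255}
    - {"wx":0,"wy":0,"wz":0,"dx":0,"dy":0,"dz":0,"grip":255}
    - {"wx":0,"wy":0,"wz":0,"dx":0,"dy":0,"dz":0,"grip":255}
    - {"wx":0,"wy":0,"wz":0,"dx":0,"dy":0,"dz":0,"grip":255}
    - {"wx":0,"wy":0,"wz":0,"dx":0,"dy":0,"dz":0,"grip":255}
    - {"wx":0,"wy":0,"wz":0,"dx":0,"dy":0,"dz":0,"grip":255}
    - {"wx":0,"wy":0,"wz":0,"dx":0,"dy":0,"dz":0,"grip":255}
  squeeze: 30

```text
time_s: 4.72
position: [475.6, -62.5, 2.2]
tcp_rot: [-0.117, 0.993, -0.0, -0.0]
ft_force: [-0.3, -1.1, 0.5]
finger_gap: 0.006
```

```bash
python3 wl.py w3
```

```text
eye [406.  -79.6 186.2] pos [475.6 -62.5   2.1] gap 0.00048117896124845667 t 4.7667 [-2.010e-01 -1.840e-01  1.850e+00 -1.000e-03  1.475e+00 -2.007e+00]
```

View pics/w3.png

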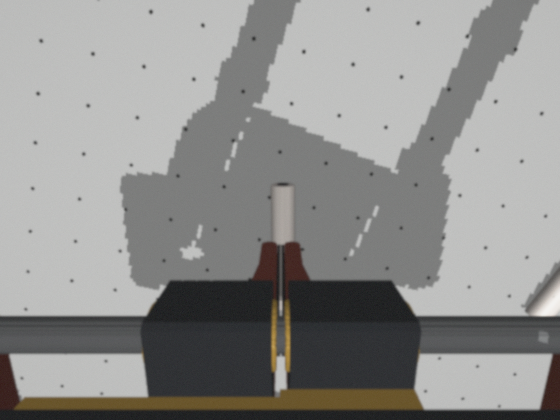

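Run:
```python
from h import *
for n in ('w1','w3'):
    z=np.load('/tmp/%s.npz'%n);P=z['p'];
    for (v,u) in ((190,283),(215,283),(235,283),(246,270),(250,272),(260,270),(270,265),(246,295),(260,293),(250,185),(270,185),(260,380)):
        print(n,v,u,P[v,u].round(1),z['d'][v,u].round(1))
s=snap('scene','s1.png')
cv2.imwrite('pics/s1b.png',cv2.resize(s['pixels'][80:260,170:350,::-1],None,fx=3.2,fy=3.2,interpolation=cv2.INTER_CUBIC))
```

```text
w1 190 283 [470.8 -60.1  12. ] 310.9
w1 215 283 [493.6 -54.6  10.2] 318.9
w1 235 283 [ 5.155e+02 -4.930e+01  4.000e-01] 334.2
w1 246 270 [529.7 -58.7  -0.8] 338.6
w1 250 272 [ 5.33e+02 -5.60e+01 -2.00e-01] 339.0
w1 260 270 [ 5.437e+02 -5.550e+01 -5.000e-01] 342.0
w1 270 265 [555.7 -57.8  -1.9] 346.4
w1 246 295 [ 5.238e+02 -3.560e+01  1.000e-01] 337.5
w1 260 293 [ 5.384e+02 -3.390e+01 -2.000e-01] 341.7
w1 250 185 [ 477.6 -106.2  162.9] 164.4
w1 270 185 [ 485.6 -103.8  166.8] 162.9
w1 260 380 [458.2 -19.9 171.6] 156.1
w3 190 283 [441.7 -69.7  12.1] 177.7
w3 215 283 [454.4 -66.7  12.2] 181.0
w3 235 283 [465.  -64.1  11.9] 184.2
w3 246 270 [465.3 -70.4  30.8] 165.6
w3 250 272 [465.3 -69.4  35.3] 161.3
w3 260 270 [465.8 -69.9  45.9] 151.2
w3 270 265 [465.9 -71.6  56.5] 140.8
w3 246 295 [462.6 -59.   30.8] 165.6
w3 260 293 [463.3 -60.4  46.3] 150.7
w3 250 185 [ 4.906e+02 -1.146e+02 -1.000e-01] 199.2
w3 270 185 [ 5.028e+02 -1.126e+02 -2.000e-01] 202.5
w3 260 380 [470.9  -5.8  -0.5] 201.1
```

View pics/s1b.png

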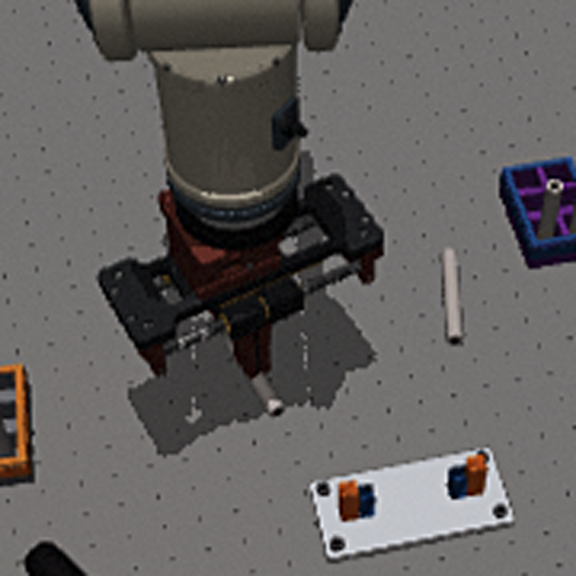

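Run:
```python
import cv2
a=cv2.imread('pics/w3.png');cv2.imwrite('pics/w3b.png',cv2.resize(a[170:330,220:350],None,fx=4.5,fy=3.7,interpolation=cv2.INTER_CUBIC))
a=cv2.imread('pics/s1.png');cv2.imwrite('pics/s1c.png',cv2.resize(a[150:220,220:290],None,fx=8,fy=8,interpolation=cv2.INTER_CUBIC))
```

```text
(no output)
```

View pics/w3b.png

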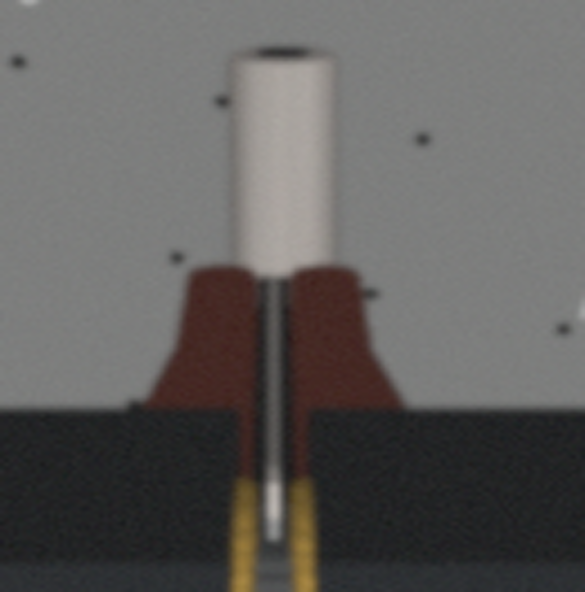

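View pics/s1c.png

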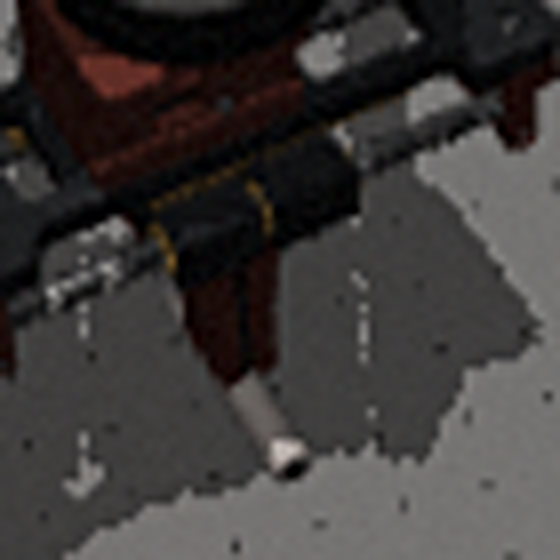

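Run:
```python
from h import *
s=snap('scene');P=pt(s)
for v in range(185,206,1):
    print(v,[ (u,P[v,u].round(0).astype(int).tolist()) for u in (246,250,252,254)])
```

```text
185 [(246, [490, -68, 76]), (250, [488, -59, 70]), (252, [486, -54, 65]), (254, [485, -49, 62])]
186 [(246, [491, -68, 73]), (250, [486, -59, 62]), (252, [488, -55, 64]), (254, [485, -49, 57])]
187 [(246, [492, -69, 71]), (250, [486, -59, 58]), (252, [486, -54, 57]), (254, [445, -42, -2])]
188 [(246, [491, -69, 65]), (250, [487, -59, 56]), (252, [488, -55, 56]), (254, [450, -43, 1])]
189 [(246, [490, -69, 61]), (250, [486, -59, 51]), (252, [487, -55, 51]), (254, [452, -44, 0])]
190 [(246, [490, -69, 57]), (250, [487, -60, 49]), (252, [487, -55, 47]), (254, [453, -44, -2])]
191 [(246, [490, -69, 53]), (250, [485, -60, 43]), (252, [489, -56, 46]), (254, [486, -50, 40])]
192 [(246, [486, -69, 44]), (250, [486, -60, 40]), (252, [488, -56, 41]), (254, [488, -51, 39])]
193 [(246, [1033, -152, 817]), (250, [488, -60, 39]), (252, [489, -56, 38]), (254, [487, -51, 34])]
194 [(246, [487, -70, 37]), (250, [487, -60, 34]), (252, [488, -56, 34]), (254, [485, -51, 28])]
195 [(246, [483, -69, 29]), (250, [487, -61, 30]), (252, [490, -57, 32]), (254, [487, -51, 26])]
196 [(246, [472, -68, 8]), (250,
[... 224 characters left out ...]
6, 15]), (254, [478, -50, 1])]
199 [(246, [474, -69, -1]), (250, [486, -61, 12]), (252, [488, -57, 14]), (254, [481, -51, 3])]
200 [(246, [480, -70, 3]), (250, [487, -62, 10]), (252, [489, -57, 11]), (254, [489, -53, 10])]
201 [(246, [480, -70, 0]), (250, [490, -62, 10]), (252, [492, -58, 12]), (254, [494, -54, 14])]
202 [(246, [482, -71, -2]), (250, [491, -63, 8]), (252, [495, -59, 12]), (254, [497, -55, 13])]
203 [(246, [486, -72, 0]), (250, [494, -64, 9]), (252, [497, -59, 11]), (254, [498, -55, 11])]
204 [(246, [488, -72, -1]), (250, [491, -63, 0]), (252, [500, -60, 11]), (254, [501, -56, 11])]
205 [(246, [491, -73, 0]), (250, [492, -64, -2]), (252, [500, -60, 8]), (254, [505, -57, 13])]
```

Both cameras show the finger ends at z ≈ 27–29 although the TCP reading is 2 mm. The fingers therefore end about 26 mm above the reported TCP, and they closed in the air above the post. I will apply this offset and lower carefully, watching the force.

Emit:
drive_tool:
  moves:
    - {"wx":0,"wy":0,"wz":0,"dx":0,"dy":0,"dz":0,"grip":130}
    - {"wx":0,"wy":0,"wz":0,"dx":0,"dy":0,"dz":0,"grip":130}
    - {"wx":0,"wy":0,"wz":0,"dx":0,"dy":0,"dz":0,"grip":130}
    - {"wx":0,"wy":0,"wz":0,"dx":0,"dy":0,"dz":0,"grip":130}
    - {"wx":0,"wy":0,"wz":0,"dx":0,"dy":0,"dz":0.005,"grip":130}
    - {"wx":0,"wy":0,"wz":0,"dx":0,"dy":0,"dz":0.01,"grip":130}
    - {"wx":0,"wy":0,"wz":0,"dx":0,"dy":0,"dz":0.014,"grip":130}
    - {"wx":0,"wy":0,"wz":0,"dx":0,"dy":0,"dz":0.016,"grip":130}
    - {"wx":0,"wy":0,"wz":0,"dx":0,"dy":0,"dz":0.016,"grip":130}

```text
time_s: 5.62
position: [475.0, -62.3, -14.9]
tcp_rot: [-0.117, 0.993, -0.0, -0.001]
ft_force: [0.1, 0.5, -0.1]
finger_gap: 0.488
```

```bash
python3 wl.py w4
python3 - <<'E'
from h import *
z=np.load('/tmp/w4.npz');P=z['p']
for u in (212,215,218,222,225,340,345,350):
    print(u,[(v,P[v,u].round(0).astype(int).tolist()) for v in range(236,256,2)])
E
```

```text
eye [405.7 -79.5 169.2] pos [475.2 -62.3 -14.4] gap 0.48865535972378144 t 5.6667 [-2.010e-01 -1.700e-01  1.869e+00 -1.000e-03  1.444e+00 -2.007e+00]
212 [(236, [471, -99, 0]), (238, [473, -99, -1]), (240, [474, -99, 0]), (242, [475, -99, -1]), (244, [476, -98, 0]), (246, [477, -98, 0]), (248, [478, -98, -1]), (250, [479, -98, -1]), (252, [480, -98, 0]), (254, [482, -97, -1])]
215 [(236, [471, -98, 0]), (238, [472, -97, 0]), (240, [474, -97, -1]), (242, [474, -97, 0]), (244, [475, -97, 0]), (246, [477, -97, -1]), (248, [471, -95, 15]), (250, [471, -95, 18]), (252, [470, -94, 21]), (254, [470, -94, 23])]
218 [(236, [471, -96, -2]), (238, [472, -96, 0]), (240, [473, -96, 0]), (242, [474, -96, -1]), (244, [471, -94, 10]), (246, [471, -94, 13]), (248, [470, -93, 17]), (250, [471, -93, 18]), (252, [470, -93, 21]), (254, [470, -92, 23])]
222 [(236, [471, -94, -2]), (238, [471, -94, 1]), (240, [472, -94, 0]), (242, [471, -93, 7]), (244, [470, -93, 10]), (246, [471, -92, 12]), (248, [470, -92, 16]), (250, [470, -91, 19]), (252, [470, -91, 20]), (254, [470, -91, 22])]
225 [(236, [470, -93, -1]
[... 201 characters left out ...]
23])]
340 [(236, [457, -36, -1]), (238, [458, -36, -1]), (240, [459, -35, 0]), (242, [457, -37, 8]), (244, [457, -38, 11]), (246, [457, -38, 13]), (248, [457, -39, 16]), (250, [457, -39, 19]), (252, [458, -39, 21]), (254, [458, -40, 23])]
345 [(236, [456, -34, 1]), (238, [457, -33, -1]), (240, [458, -33, 0]), (242, [459, -33, -1]), (244, [460, -33, 0]), (246, [457, -36, 13]), (248, [456, -37, 17]), (250, [457, -37, 18]), (252, [457, -37, 20]), (254, [457, -38, 24])]
350 [(236, [456, -31, -1]), (238, [457, -31, -1]), (240, [458, -30, -1]), (242, [459, -30, 0]), (244, [460, -30, -1]), (246, [460, -30, 0]), (248, [462, -29, 0]), (250, [463, -29, -2]), (252, [464, -29, 0]), (254, [465, -28, 0])]
```

View pics/w4.png

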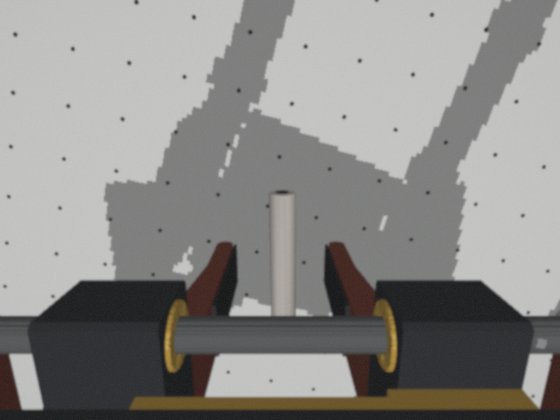

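Emit:
drive_tool:
  moves:
    - {"wx":0,"wy":0,"wz":0,"dx":0,"dy":0,"dz":0.0035,"grip":160}
    - {"wx":0,"wy":0,"wz":0,"dx":0,"dy":0,"dz":0.0035,"grip":255}
    - {"wx":0,"wy":0,"wz":0,"dx":0,"dy":0,"dz":0.0035,"grip":255}
    - {"wx":0,"wy":0,"wz":0,"dx":0,"dy":0,"dz":0.0035,"grip":255}
    - {"wx":0,"wy":0,"wz":0,"dx":0,"dy":0,"dz":0.0035,"grip":255}
    - {"wx":0,"wy":0,"wz":0,"dx":0,"dy":0,"dz":0.0035,"grip":255}
    - {"wx":0,"wy":0,"wz":0,"dx":0,"dy":0,"dz":0.0035,"grip":255}
  squeeze: 30

```text
time_s: 6.25
position: [475.7, -62.4, -17.2]
tcp_rot: [-0.117, 0.993, -0.0, 0.0]
ft_force: [-0.6, 0.6, -0.2]
finger_gap: 0.133
```

Gripped: the gap is 0.133, about 12 mm. I lift and carry it to above the gauge.

Run:
```python
from h import *
rel([607.5,15.7,65],Rdown(np.radians(-2.5)))
```

```text
d [-0.1464  0.0452 -0.0822] w [-5.0000e-04  8.0000e-04  1.8498e+00] rows 4.169135278412189 14.802767304308407 t 6.25
```

Emit:
drive_tool:
  moves:
    - {"wx":0,"wy":0,"wz":0,"dx":0,"dy":0,"dz":-0.03,"grip":255}
    - {"wx":0,"wy":0,"wz":0,"dx":0,"dy":0,"dz":-0.06,"grip":255}
    - {"wx":0,"wy":0,"wz":0.12,"dx":-0.01,"dy":0.003,"dz":-0.082,"grip":255}
    - {"wx":0,"wy":0,"wz":0.24,"dx":-0.02,"dy":0.006,"dz":-0.082,"grip":255}
    - {"wx":0,"wy":0,"wz":0.36,"dx":-0.03,"dy":0.009,"dz":-0.082,"grip":255}
    - {"wx":0,"wy":0,"wz":0.48,"dx":-0.04,"dy":0.012,"dz":-0.082,"grip":255}
    - {"wx":0,"wy":0,"wz":0.6,"dx":-0.05,"dy":0.015,"dz":-0.082,"grip":255}
    - {"wx":0,"wy":0,"wz":0.72,"dx":-0.06,"dy":0.018,"dz":-0.082,"grip":255}
    - {"wx":0,"wy":0,"wz":0.84,"dx":-0.07,"dy":0.021,"dz":-0.082,"grip":255}
    - {"wx":0,"wy":0,"wz":0.96,"dx":-0.08,"dy":0.024,"dz":-0.082,"grip":255}
    - {"wx":0,"wy":0,"wz":1.08,"dx":-0.09,"dy":0.027,"dz":-0.082,"grip":255}
    - {"wx":0,"wy":0,"wz":1.2,"dx":-0.1,"dy":0.03,"dz":-0.082,"grip":255}
    - {"wx":0,"wy":0,"wz":1.32,"dx":-0.11,"dy":0.033,"dz":-0.082,"grip":255}
    - {"wx":0,"wy":0,"wz":1.44,"dx":-0.12,"dy":0.036,"dz":-0.082,"grip":255}
    - {"wx":0,"wy":0,"wz":1.56,"dx":-0.13,"dy":0.039,"dz":-0.082,"grip":255}
    - {"wx":0,"wy":0,"wz":1.68,"dx":-0.14,"dy":0.042,"dz":-0.082,"grip":255}
    - {"wx":0,"wy":0,"wz":1.8,"dx":-0.1464,"dy":0.0452,"dz":-0.082,"grip":255}
    - {"wx":0,"wy":0,"wz":1.85,"dx":-0.1464,"dy":0.0452,"dz":-0.082,"grip":255}
    - {"wx":0,"wy":0,"wz":1.85,"dx":-0.1464,"dy":0.0452,"dz":-0.082,"grip":255}

```text
time_s: 7.83
position: [607.5, 16.0, 64.1]
tcp_rot: [0.723, 0.691, -0.001, 0.0]
ft_force: [0.0, 0.1, -0.6]
finger_gap: 0.134
```

```bash
python3 wl.py w5
python3 - <<'E'
from h import *
s=snap('scene','s5.png');np.savez('/tmp/s5.npz',p=pt(s),d=s['depth'],px=s['pixels'])
cv2.imwrite('pics/s5b.png',cv2.resize(s['pixels'][130:280,210:370,::-1],None,fx=4,fy=4,interpolation=cv2.INTER_CUBIC))
E
```

```text
eye [610.7  86.9 248. ] pos [607.3  15.8  64.2] gap 0.1322462298374012 t 7.8833 [-2.900e-02  1.270e-01  1.433e+00 -1.000e-03  1.582e+00  1.300e-02]
```

View pics/w5.png

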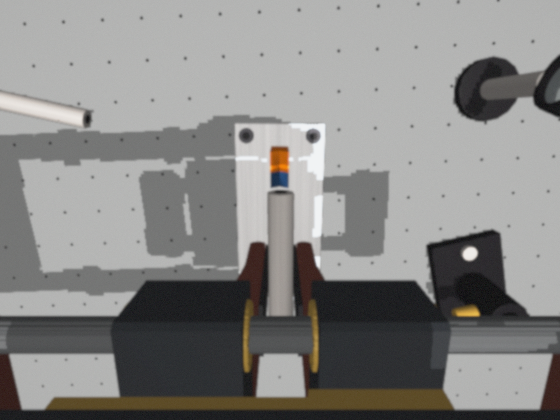

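View pics/s5b.png

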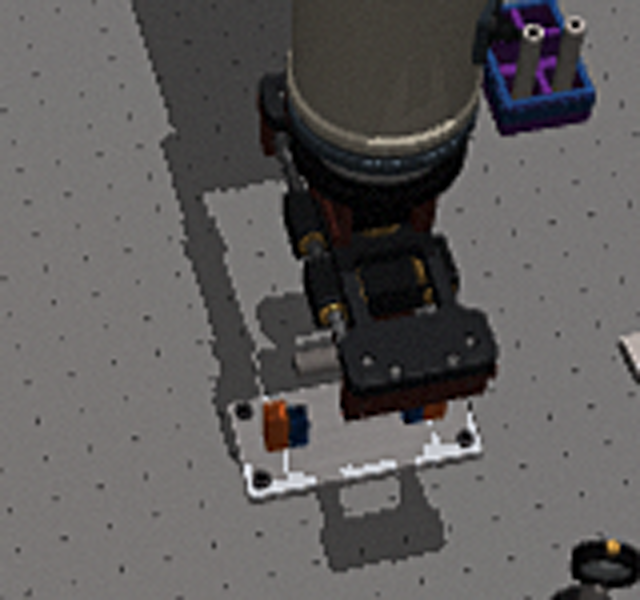

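The wrist view shows the post's +y end at about (281,190) and the +y blocks at (279,148–187), in line. I measure the offsets in this one camera.

```bash
cat > g.py <<'E'
import sys
from h import *
z=np.load('/tmp/%s.npz'%sys.argv[1]);P=z['p'];px=z['px'].astype(int);d=z['d']>0;h=P[...,2]
R_,B=px[...,0],px[...,2]
o=d&(R_>B+60)&(h>20)&(P[...,1]>40)&(P[...,1]<85)&(np.abs(P[...,0]-610)<25); b=d&(B>R_+25)&(h>15)&(P[...,1]>30)&(np.abs(P[...,0]-610)<25)&(P[...,1]<80)
for n,m in(('o',o),('b',b)):
    q=P[m]; print(n,m.sum(),q.min(0).round(1),np.median(q,0).round(1),q.max(0).round(1))
q=P[o];t=q[q[:,2]>np.percentile(q[:,2],95)-4];print('o top',len(t),t.min(0).round(1),t.max(0).round(1),t.mean(0).round(1))
hz=float(sys.argv[2])
p=d&(abs(h-hz-3)<7)&(abs(P[...,0]-607)<12)&(P[...,1]>10)&(P[...,1]<70)&(abs(R_-B)<40)&(R_>70)
k,l,st,c=cv2.connectedComponentsWithStats(p.astype(np.uint8));i=1+st[1:,4].argmax();q=P[l==i];print('post',len(q),q.min(0).round(1),q.max(0).round(1),np.median(q,0).round(1),st[i])
ax=q[q[:,2]>np.percentile(q[:,2],60)];f=np.polyfit(ax[:,1],ax[:,0],1);print('slope deg',np.degrees(np.arctan(f[0])),'x at 16',np.polyval(f,16),'x at 50',np.polyval(f,50), 'z slope',np.degrees(np.arctan(np.polyfit(ax[:,1],ax[:,2],1)[0])))
# base plate
m=d&(abs(h-10)<3.5)&(abs(P[...,0]-610)<60)&(P[...,1]>20)&(P[...,1]<110)&(R_>150)
q=P[m];print('plate',q[:,0].min(),q[:,0].max(),q[:,1].max(), np.median(h[m]))
E
python3 g.py w5 88
```

```text
o 870 [601.1  40.   21.9] [608.4  54.3  45.2] [616.2  66.  189. ]
b 201 [603.3  43.4  29.9] [608.3  47.8  32.9] [612.8  51.7  36.8]
o top 346 [601.1  40.  183.8] [616.2  47.5 189. ] [608.   43.4 186.4]
post 2287 [595.   10.   84.1] [618.7  52.   96.2] [607.9  32.1  92.4] [ 254  190   50   92 2287]
slope deg 3.2002773211399105 x at 16 606.9813811870393 x at 50 608.8824413806723 z slope -0.08641805892155494
plate 576.9097876150372 639.4636502429249 82.00626629529242 9.595980130612077
```

Emit:
drive_tool:
  moves:
    - {"wx":0,"wy":0,"wz":0,"dx":-0.0007,"dy":0,"dz":0.015,"grip":255}
    - {"wx":0,"wy":0,"wz":0,"dx":-0.0007,"dy":0,"dz":0.028,"grip":255}
    - {"wx":0,"wy":0,"wz":0,"dx":-0.0007,"dy":0,"dz":0.034,"grip":255}
    - {"wx":0,"wy":0,"wz":0,"dx":-0.0007,"dy":0,"dz":0.038,"grip":255}
    - {"wx":0,"wy":0,"wz":0,"dx":-0.0007,"dy":0,"dz":0.042,"grip":255}
    - {"wx":0,"wy":0,"wz":0,"dx":-0.0007,"dy":0,"dz":0.045,"grip":255}
    - {"wx":0,"wy":0,"wz":0,"dx":-0.0007,"dy":0,"dz":0.0465,"grip":255}
    - {"wx":0,"wy":0,"wz":0,"dx":-0.0007,"dy":0,"dz":0.0465,"grip":255}

```text
time_s: 8.6
position: [607.4, 15.0, 18.0]
tcp_rot: [0.722, 0.692, -0.0, 0.0]
ft_force: [0.1, 0.9, 0.5]
finger_gap: 0.136
```

```bash
python3 wl.py w6;python3 g.py w6 40
```

```text
eye [610.4  85.9 202. ] pos [607.5  15.   18.4] gap 0.130970513322608 t 8.65 [-3.100e-02  1.510e-01  1.489e+00 -1.000e-03  1.501e+00  1.300e-02]
o 1112 [600.9  40.   20.1] [608.6  57.7  43.5] [616.   66.1 142.7]
b 61 [603.8  49.6  29.8] [609.   50.8  32.7] [612.9  51.6  39. ]
o top 304 [600.9  40.  137.3] [616.   46.8 142.7] [608.4  43.1 139.9]
post 2227 [595.3  10.   38.2] [618.6  50.9  49.7] [607.8  31.6  46.3] [ 255  191   49   90 2227]
slope deg 3.6146994365222915 x at 16 606.8249820374548 x at 50 608.9728382140064 z slope -0.1596711550673506
plate 576.6201274232743 639.0663362752233 82.07382577522868 9.599627458245664
```

View pics/w6.png

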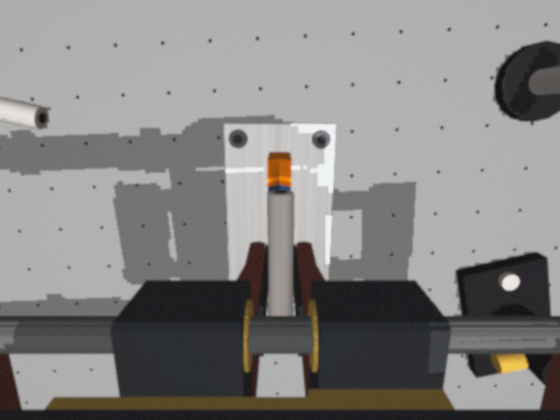

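The post is between the orange blocks, its end at (281,191), right behind the orange block. I lower 1.5 mm more and let go.

Emit:
drive_tool:
  moves:
    - {"wx":0,"wy":0,"wz":0,"dx":0,"dy":0,"dz":0.0015,"grip":255}
    - {"wx":0,"wy":0,"wz":0,"dx":0,"dy":0,"dz":0.0015,"grip":180}
    - {"wx":0,"wy":0,"wz":0,"dx":0,"dy":0,"dz":0.0015,"grip":150}
    - {"wx":0,"wy":0,"wz":0,"dx":0,"dy":0,"dz":0.0015,"grip":150}
    - {"wx":0,"wy":0,"wz":0,"dx":0,"dy":0,"dz":0.0015,"grip":150}
    - {"wx":0,"wy":0,"wz":0,"dx":0,"dy":0,"dz":0.0015,"grip":150}
    - {"wx":0,"wy":0,"wz":0,"dx":0,"dy":0,"dz":0.0015,"grip":150}

```text
time_s: 9.23
position: [607.4, 15.0, 16.6]
tcp_rot: [0.722, 0.691, -0.0, 0.0]
ft_force: [-0.3, 0.5, 0.2]
finger_gap: 0.405
```

```bash
python3 wl.py w7;python3 g.py w7 40
```

```text
eye [610.4  85.9 200.6] pos [607.4  15.   16.6] gap 0.4129911088323363 t 9.2833 [-3.100e-02  1.530e-01  1.491e+00 -1.000e-03  1.498e+00  1.300e-02]
o 1197 [588.5  40.   20.2] [608.4  57.   43.7] [628.3  66.2 141.1]
b 47 [604.8  50.   29.9] [609.5  50.8  33. ] [612.9  51.6  37.6]
o top 373 [588.5  40.  135.8] [628.3  47.  141.1] [606.8  43.1 138.5]
post 2214 [599.9  10.   36.8] [614.1  51.   47.5] [607.1  31.8  44.8] [ 266  191   27   87 2214]
slope deg 2.8484111018321108 x at 16 606.3931848404825 x at 50 608.0848599007645 z slope 0.07182765168397705
plate 576.7562874227708 639.3215546364563 81.70650586596639 9.597817455900355
```

View pics/w7.png

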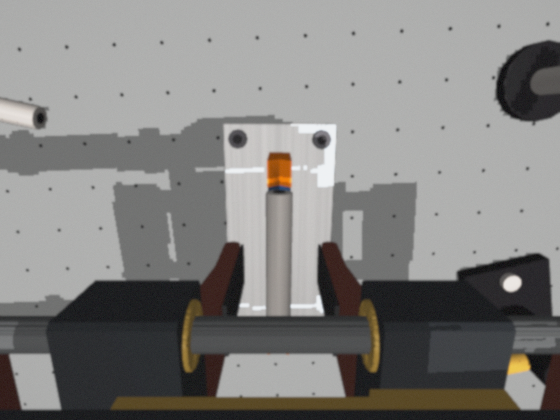

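The post dropped: its top is at z ≈ 45–46, axis ≈ 40, level, so it rests on the blue blocks and is the short post. Now I regrasp it deeper and 13 mm toward its +y end.

Emit:
drive_tool:
  moves:
    - {"wx":0,"wy":0,"wz":0,"dx":0.013,"dy":0,"dz":0,"grip":150}
    - {"wx":0,"wy":0,"wz":0,"dx":0.013,"dy":0,"dz":0.006,"grip":150}
    - {"wx":0,"wy":0,"wz":0,"dx":0.013,"dy":0,"dz":0.012,"grip":150}
    - {"wx":0,"wy":0,"wz":0,"dx":0.013,"dy":0,"dz":0.017,"grip":150}
    - {"wx":0,"wy":0,"wz":0,"dx":0.013,"dy":0,"dz":0.017,"grip":150}

```text
time_s: 9.7
position: [606.8, 28.1, -2.6]
tcp_rot: [0.722, 0.692, -0.001, -0.001]
ft_force: [0.3, 0.1, -0.4]
finger_gap: 0.408
```

```bash
python3 wl.py w8
```

```text
eye [610.3  99.  181.3] pos [607.1  27.9  -1.9] gap 0.41225671454262375 t 9.75 [-9.000e-03  1.680e-01  1.507e+00 -1.000e-03  1.469e+00  3.400e-02]
```

View pics/w8.png

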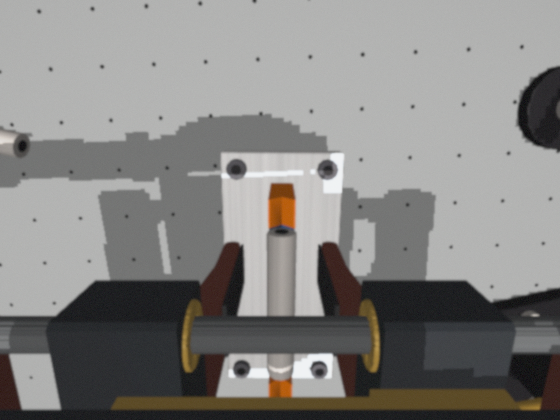

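Emit:
drive_tool:
  moves:
    - {"wx":0,"wy":0,"wz":0,"dx":0,"dy":0,"dz":0,"grip":255}
    - {"wx":0,"wy":0,"wz":0,"dx":0,"dy":0,"dz":0,"grip":255}
    - {"wx":0,"wy":0,"wz":0,"dx":0,"dy":0,"dz":0,"grip":255}
    - {"wx":0,"wy":0,"wz":0,"dx":0,"dy":0,"dz":0,"grip":255}
    - {"wx":0,"wy":0,"wz":0,"dx":0,"dy":0,"dz":0,"grip":255}
    - {"wx":0,"wy":0,"wz":0,"dx":0,"dy":0,"dz":0,"grip":255}
  squeeze: 45

```text
time_s: 10.25
position: [607.2, 27.9, -0.1]
tcp_rot: [0.722, 0.691, -0.001, -0.0]
ft_force: [-5.8, 0.4, 3.9]
finger_gap: 0.129
```

Run:
```python
from h import *
st=monitor.sense();print(st['position'],st['finger_gap'])
z=np.load('/tmp/w8.npz');P=z['p'];d=z['d']>0;h=P[...,2]
m=d&(abs(h-43)<6)&(abs(P[...,0]-607)<9);q=P[m];print(q[:,1].min(),q[:,1].max(),np.percentile(h[m],90))
```

```text
[ 6.07152033e+02  2.79432086e+01 -1.46855816e-01] 0.12937657214018392
-34.21109941939754 66.32118592916059 45.84778970333545
```

Gripped again (gap 0.129). I lift and carry it level to the blue rack, then refine the rack's pose with the wrist camera.

Run:
```python
from h import *
rel([532,240,150],Rdown(np.radians(24)))
```

```text
d [ 0.2084 -0.0846 -0.1502] w [-0.0019  0.0005 -0.4627] rows 6.486355703274571 3.70243208680276 t 10.25
```

Emit:
drive_tool:
  moves:
    - {"wx":0,"wy":0,"wz":0,"dx":0,"dy":0,"dz":-0.02,"grip":255}
    - {"wx":0,"wy":0,"wz":0,"dx":0,"dy":0,"dz":-0.05,"grip":255}
    - {"wx":0,"wy":0,"wz":0,"dx":0,"dy":0,"dz":-0.09,"grip":255}
    - {"wx":0,"wy":0,"wz":-0.08,"dx":0.03,"dy":-0.012,"dz":-0.12,"grip":255}
    - {"wx":0,"wy":0,"wz":-0.16,"dx":0.065,"dy":-0.026,"dz":-0.14,"grip":255}
    - {"wx":0,"wy":0,"wz":-0.24,"dx":0.1,"dy":-0.041,"dz":-0.15,"grip":255}
    - {"wx":0,"wy":0,"wz":-0.32,"dx":0.135,"dy":-0.055,"dz":-0.15,"grip":255}
    - {"wx":0,"wy":0,"wz":-0.4,"dx":0.17,"dy":-0.069,"dz":-0.15,"grip":255}
    - {"wx":0,"wy":0,"wz":-0.463,"dx":0.2,"dy":-0.081,"dz":-0.15,"grip":255}
    - {"wx":0,"wy":0,"wz":-0.463,"dx":0.208,"dy":-0.085,"dz":-0.15,"grip":255}
    - {"wx":0,"wy":0,"wz":-0.463,"dx":0.208,"dy":-0.085,"dz":-0.15,"grip":255}

```text
time_s: 11.17
position: [531.3, 241.9, 149.4]
tcp_rot: [0.543, 0.84, 0.0, 0.0]
ft_force: [0.3, 0.2, -0.3]
finger_gap: 0.13
```

```bash
python3 wl.py w9
```

```text
eye [501.9 306.5 333.4] pos [532.1 240.2 149.4] gap 0.13215480970034363 t 11.2167 [ 3.670e-01  4.300e-02  1.371e+00 -1.000e-03  1.728e+00 -5.400e-02]
```

View pics/w9.png

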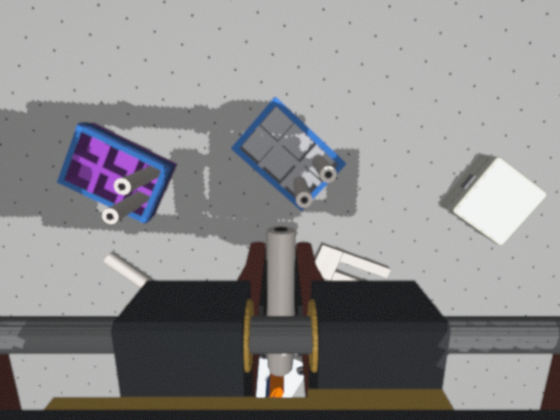

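The wrist view shows the grey, blue-rimmed rack at (288,153) with its fixed posts at (305,200) and (328,173). The purple look-alike is at (115,172), to be avoided. I compute the pocket from this view.

```bash
cat > rk.py <<'E'
import sys
from h import *
z=np.load('/tmp/%s.npz'%sys.argv[1]);P=z['p'];px=z['px'].astype(int);d=z['d']>0;h=P[...,2]
c=np.array([float(a) for a in sys.argv[2:4]]);bl=sys.argv[4]=='b'
col=(px[...,2]>px[...,0]+30) if bl else (px[...,0]>px[...,2]+50)
m=d&(np.hypot(P[...,0]-c[0],P[...,1]-c[1])<60)&(abs(h-26.5)<2.5)&col
q=P[m]; r=cv2.minAreaRect(q[:,:2].astype(np.float32));print('rim',m.sum(),np.round(r[0],1),np.round(r[1],1),r[2],'h',np.median(h[m]))
r1=r
zt=74 if bl else 88
m=d&(np.hypot(P[...,0]-c[0],P[...,1]-c[1])<70)&(abs(h-zt)<4)
k,l,st,cc=cv2.connectedComponentsWithStats(m.astype(np.uint8))
for i in range(1,k):
    if st[i,4]>15: 
        q=P[l==i];rr=cv2.minEnclosingCircle(q[:,:2].astype(np.float32));print('post',st[i,4],np.round(rr[0],1),round(rr[1],1),np.median(q,0).round(1))
E
python3 rk.py w9 524 275 b
```

```text
rim 1660 [522.7 277.1] [58.3 83.7] 72.16647338867188 h 26.971868383377057
post 234 [551.7 281.4] 6.4 [551.3 281.6  74.5]
post 226 [543.7 256.6] 6.3 [543.4 257.2  74.5]
```

Run:
```python
from h import *
Rt=Rdown(np.radians(24))@R.from_rotvec([0,1.361,0]).as_matrix(); print(Rt.round(3).tolist())
rel([474.3,316.9,120],Rt)
```

```text
[[-0.085, 0.914, -0.398], [0.19, 0.407, 0.894], [0.978, 0.0, -0.208]]
d [ 0.0936 -0.0214  0.0292] w [-9.0000e-04  1.3622e+00  1.2000e-03] rows 2.4078314548716833 10.900923890902257 t 11.22
```

Emit:
drive_tool:
  moves:
    - {"wx":0,"wy":0.12,"wz":0,"dx":0.008,"dy":-0.002,"dz":0,"grip":255}
    - {"wx":0,"wy":0.24,"wz":0,"dx":0.016,"dy":-0.004,"dz":0,"grip":255}
    - {"wx":0,"wy":0.36,"wz":0,"dx":0.024,"dy":-0.006,"dz":0,"grip":255}
    - {"wx":0,"wy":0.48,"wz":0,"dx":0.032,"dy":-0.008,"dz":0,"grip":255}
    - {"wx":0,"wy":0.6,"wz":0,"dx":0.04,"dy":-0.01,"dz":0,"grip":255}
    - {"wx":0,"wy":0.72,"wz":0,"dx":0.048,"dy":-0.012,"dz":0.005,"grip":255}
    - {"wx":0,"wy":0.84,"wz":0,"dx":0.056,"dy":-0.014,"dz":0.01,"grip":255}
    - {"wx":0,"wy":0.96,"wz":0,"dx":0.064,"dy":-0.016,"dz":0.015,"grip":255}
    - {"wx":0,"wy":1.08,"wz":0,"dx":0.072,"dy":-0.018,"dz":0.02,"grip":255}
    - {"wx":0,"wy":1.2,"wz":0,"dx":0.08,"dy":-0.02,"dz":0.025,"grip":255}
    - {"wx":0,"wy":1.32,"wz":0,"dx":0.088,"dy":-0.021,"dz":0.029,"grip":255}
    - {"wx":0,"wy":1.362,"wz":0,"dx":0.0936,"dy":-0.0214,"dz":0.0292,"grip":255}
    - {"wx":0,"wy":1.362,"wz":0,"dx":0.0936,"dy":-0.0214,"dz":0.0292,"grip":255}
    - {"wx":0,"wy":1.362,"wz":0,"dx":0.0936,"dy":-0.0214,"dz":0.0292,"grip":255}

```text
time_s: 12.38
position: [475.3, 314.9, 119.1]
tcp_rot: [0.425, 0.651, 0.342, -0.527]
ft_force: [-0.1, -0.0, -0.1]
finger_gap: 0.133
```

```bash
cat > look.py <<'E'
import sys
from h import *
n=sys.argv[1]
for c in sys.argv[2:]:
    s=snap(c,n+c+'.png');np.savez('/tmp/%s%s.npz'%(n,c),p=pt(s),d=s['depth'],px=s['pixels'])
st=monitor.sense();print(st['position'].round(1),R.from_quat(st['tcp_rot']).as_matrix().round(3).tolist(),st['joint_positions'].round(3),st['finger_gap'],st['ft_force'].round(1),st['time_s'])
E
python3 look.py a wrist scene top
python3 - <<'E'
from h import *
Rt=Rdown(np.radians(24))@R.from_rotvec([0,1.361,0]).as_matrix()
rel([474.3,316.9,120],Rt)
a=cv2.imread('pics/ascene.png');b=cv2.imread('pics/atop.png')
cv2.imwrite('pics/ab.png',np.hstack([cv2.resize(a[100:260,300:460],None,fx=2.5,fy=2.5),cv2.resize(b[180:340,80:240],None,fx=2.5,fy=2.5)]))
E
```

```text
[475.8 315.8 121.7] [[-0.089, 0.914, -0.396], [0.192, 0.406, 0.893], [0.977, 0.003, -0.211]] [-0.081  0.392  1.568  1.161  1.931 -0.522] 0.13916518689984472 [-0.2 -0.4 -1.2] 12.5333
d [-0.0013 -0.0009  0.002 ] w [0.0012 0.003  0.0032] rows 0.06068114750096008 0.03689191549230005 t 12.53
```

View pics/ab.png

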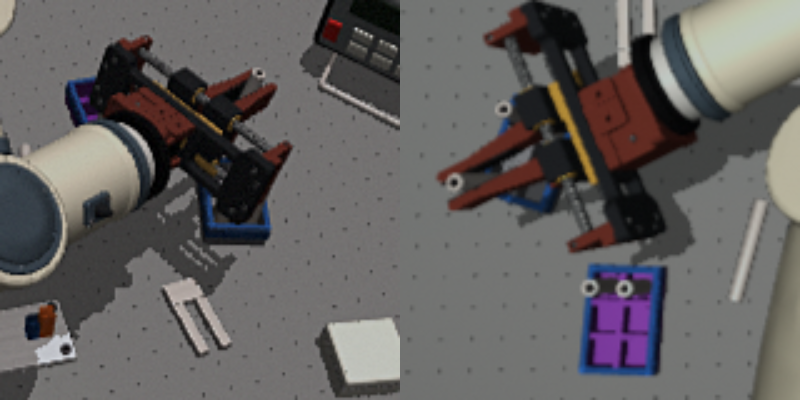

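View pics/awrist.png

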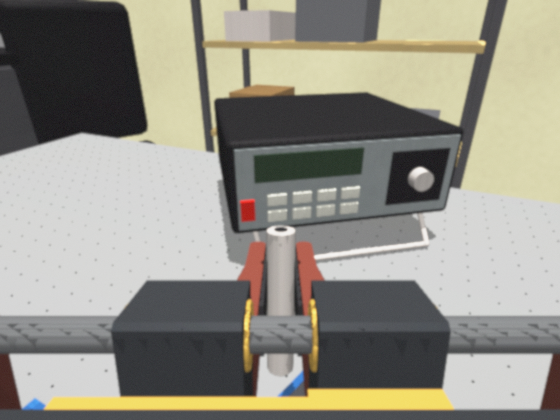

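Run:
```python
from h import *
st=monitor.sense();Rt=R.from_quat(st['tcp_rot']).as_matrix();T=st['position']
for n in('ascene','atop'):
    z=np.load('/tmp/%s.npz'%n);P=z['p'][z['d']>0];q=(P-T)@Rt
    q=q[(abs(q[:,1])<120)&(q[:,2]<5)&(q[:,2]>-200)&(P[:,2]>85)&(abs(q[:,0])<90)]
    print(n)
    for s in range(0,-170,-8):
        m=(q[:,2]<=s)&(q[:,2]>s-8)
        if m.sum()>3: print(s,m.sum(),'y',q[m][:,1].min().round(0),q[m][:,1].max().round(0),'x',q[m][:,0].min().round(0),q[m][:,0].max().round(0))
    m=(abs(q[:,1])<8)&(q[:,0]>14)&(q[:,2]>-60);print('posttop tool',m.sum(),np.median(q[m],0).round(1),q[m].max(0).round(1),q[m].min(0).round(1))
    print((Rt@np.median(q[m],0)+T).round(1))
```

```text
ascene
-24 24 y -14.0 17.0 x -13.0 11.0
-32 31 y -12.0 16.0 x -13.0 23.0
-40 90 y -12.0 17.0 x -12.0 23.0
-48 39 y -14.0 17.0 x -9.0 21.0
-56 38 y -15.0 18.0 x -11.0 12.0
-64 35 y -16.0 19.0 x -6.0 12.0
-72 23 y -16.0 21.0 x 0.0 11.0
-80 16 y -17.0 15.0 x 8.0 12.0
-88 6 y -13.0 -6.0 x -7.0 11.0
-96 13 y -6.0 82.0 x -15.0 11.0
-104 119 y -78.0 83.0 x -30.0 33.0
-112 222 y -78.0 83.0 x -26.0 34.0
-120 331 y -79.0 88.0 x -26.0 34.0
-128 152 y -85.0 89.0 x -32.0 34.0
-136 342 y -85.0 91.0 x -28.0 33.0
-144 906 y -88.0 91.0 x -34.0 33.0
-152 98 y -40.0 19.0 x -19.0 24.0
-160 76 y -38.0 19.0 x -0.0 24.0
-168 33 y -14.0 19.0 x 16.0 24.0
posttop tool 33 [ 20.4   2.4 -44.3] [ 23.3   7.9 -35.3] [ 14.6  -2.9 -48.5]
[493.7 281.1 151. ]
atop
-24 50 y -15.0 15.0 x -11.0 13.0
-32 63 y -15.0 15.0 x -14.0 25.0
-40 147 y -15.0 15.0 x -24.0 26.0
-48 64 y -16.0 15.0 x -9.0 13.0
-56 74 y -17.0 17.0 x -10.0 13.0
-64 74 y -18.0 17.0 x -9.0 13.0
-72 87 y -19.0 18.0 x -9.0 13.0
-80 85 y -20.0 21.0 x -8.0 13.0
-88 85 y -21.0 20.0 x -9.0 14.0
-96 32 y -32.0 20.0 x -5.0 15.0
-104 179 y -81.0 81.0 x -32.0 35.0
-112 424 y -81.0 81.0 x -24.0 36.0
-120 433 y -87.0 80.0 x -32.0 35.0
-128 273 y -87.0 87.0 x -25.0 35.0
-136 556 y -89.0 87.0 x -27.0 35.0
-144 942 y -89.0 89.0 x -35.0 35.0
-152 185 y -41.0 16.0 x -20.0 25.0
-160 165 y -41.0 16.0 x -17.0 25.0
-168 197 y -41.0 17.0 x -18.0 25.0
posttop tool 59 [ 21.9  -0.4 -43.7] [ 25.7   6.3 -35.3] [ 14.   -6.4 -47.9]
[490.7 280.8 152.4]
```

The gripper body starts 60 mm behind my grasp, so clearances hold. The post stands leaning about 12° with its top near (491,281,152), as predicted. Descend next.

Run:
```python
from h import *
Rt=Rdown(np.radians(24))@R.from_rotvec([0,1.361,0]).as_matrix()
for z in (80,64,54,47): rel([474.3,316.9,z],Rt)
```

```text
d [-0.0404 -0.001   0.0104] w [0.0012 0.003  0.0032] rows 1.0017043634849017 0.03689191549230005 t 12.53
d [-0.0561 -0.0011  0.0138] w [0.0012 0.003  0.0032] rows 1.3851262181253257 0.03689191549230005 t 12.53
d [-0.0659 -0.0011  0.0159] w [0.0012 0.003  0.0032] rows 1.6248298961943328 0.03689191549230005 t 12.53
d [-0.0727 -0.0011  0.0174] w [0.0012 0.003  0.0032] rows 1.7926390988236405 0.03689191549230005 t 12.53
```

Emit:
drive_tool:
  moves:
    - {"wx":0.001,"wy":0.003,"wz":0.003,"dx":-0.015,"dy":-0.001,"dz":0.005,"grip":255}
    - {"wx":0.001,"wy":0.003,"wz":0.003,"dx":-0.03,"dy":-0.001,"dz":0.008,"grip":255}
    - {"wx":0.001,"wy":0.003,"wz":0.003,"dx":-0.0404,"dy":-0.001,"dz":0.0104,"grip":255}
    - {"wx":0.001,"wy":0.003,"wz":0.003,"dx":-0.0404,"dy":-0.001,"dz":0.0104,"grip":255}
    - {"wx":0.001,"wy":0.003,"wz":0.003,"dx":-0.0483,"dy":-0.001,"dz":0.0121,"grip":255}
    - {"wx":0.001,"wy":0.003,"wz":0.003,"dx":-0.0561,"dy":-0.001,"dz":0.0138,"grip":255}
    - {"wx":0.001,"wy":0.003,"wz":0.003,"dx":-0.0561,"dy":-0.001,"dz":0.0138,"grip":255}

```text
time_s: 13.12
position: [472.2, 317.7, 60.6]
tcp_rot: [0.424, 0.65, 0.341, -0.53]
ft_force: [-0.5, 0.8, -1.1]
finger_gap: 0.132
```

```bash
python3 look.py b scene top;python3 - <<'E'
from h import *
a=cv2.imread('pics/bscene.png');b=cv2.imread('pics/btop.png')
cv2.imwrite('pics/bb.png',np.hstack([cv2.resize(a[120:220,340:440],None,fx=4,fy=4,interpolation=2),cv2.resize(b[200:300,90:190],None,fx=4,fy=4,interpolation=2)]))
E
```

```text
[472.7 317.7  62.2] [[-0.08, 0.913, -0.4], [0.188, 0.407, 0.894], [0.979, -0.004, -0.205]] [-0.078  0.485  1.577  1.134  1.893 -0.611] 0.13038208387287856 [-0.9 -0.2 -0.8] 13.2167
```

View pics/bb.png

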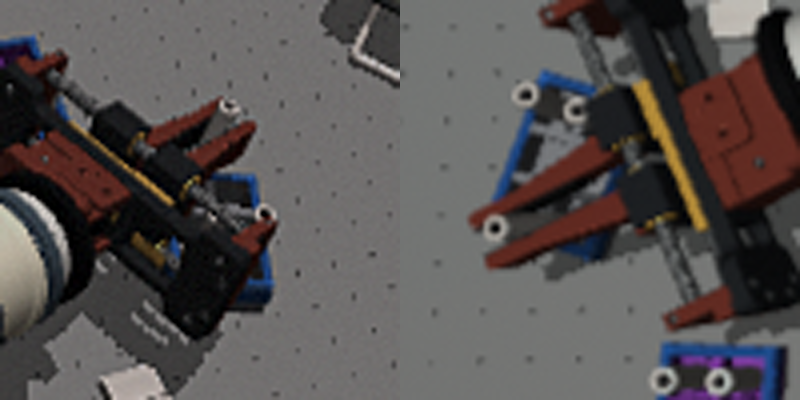

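No contact so far: the bottom end is at z ≈ 24, already under the rim (27). I go on to the floor in small steps.

Run:
```python
from h import *
Rt=Rdown(np.radians(24))@R.from_rotvec([0,1.361,0]).as_matrix()
for z in (55,50,46): rel([474.0,317,z],Rt)
```

```text
d [-0.0072  0.0009  0.0004] w [-0.0016 -0.0038 -0.0038] rows 0.17519806318135972 0.04506174113019375 t 13.22
d [-0.0121  0.0009  0.0014] w [-0.0016 -0.0038 -0.0038] rows 0.29371485507803197 0.04506174113019375 t 13.22
d [-0.0161  0.0009  0.0022] w [-0.0016 -0.0038 -0.0038] rows 0.38914074839961443 0.04506174113019375 t 13.22
```

Emit:
drive_tool:
  moves:
    - {"wx":0,"wy":0,"wz":0,"dx":-0.004,"dy":0.001,"dz":0,"grip":255}
    - {"wx":0,"wy":0,"wz":0,"dx":-0.008,"dy":0.001,"dz":0.0005,"grip":255}
    - {"wx":0,"wy":0,"wz":0,"dx":-0.012,"dy":0.001,"dz":0.0014,"grip":255}
    - {"wx":0,"wy":0,"wz":0,"dx":-0.016,"dy":0.001,"dz":0.0022,"grip":255}
    - {"wx":0,"wy":0,"wz":0,"dx":-0.016,"dy":0.001,"dz":0.0022,"grip":255}
    - {"wx":0,"wy":0,"wz":0,"dx":-0.016,"dy":0.001,"dz":0.0022,"grip":255}

```text
time_s: 13.72
position: [474.0, 317.0, 46.0]
tcp_rot: [0.424, 0.65, 0.342, -0.53]
ft_force: [-0.7, -0.8, -1.6]
finger_gap: 0.132
```

```bash
python3 look.py c top;python3 - <<'E'
from h import *
st=monitor.sense();Rt=R.from_quat(st['tcp_rot']).as_matrix();T=st['position']
z=np.load('/tmp/ctop.npz');P=z['p'];m=(z['d']>0)&(np.hypot(P[...,0]-490,P[...,1]-284)<10)&(P[...,2]>60);q=P[m];print(np.percentile(q[:,2],[50,90,99]),np.median(q,0))
print('G',T-41.5*Rt[:,2],'bottom',T-41.5*Rt[:,2]-47.5*Rt[:,0])
b=cv2.imread('pics/ctop.png')
cv2.imwrite('pics/cb.png',cv2.resize(b[210:290,90:190],None,fx=6,fy=6,interpolation=2))
E
```

```text
[474.1 317.   46.3] [[-0.08, 0.913, -0.399], [0.188, 0.407, 0.894], [0.979, -0.004, -0.205]] [-0.079  0.514  1.571  1.127  1.883 -0.635] 0.13321233752041872 [-0.8  0.5  0.1] 13.7667
[73.69771799 78.45406529 80.45482836] [489.23144247 281.57404727  73.69771799]
G [490.6667505  279.90827658  54.75112054] bottom [494.47232552 270.95800384   8.25746272]
```

View pics/cb.png

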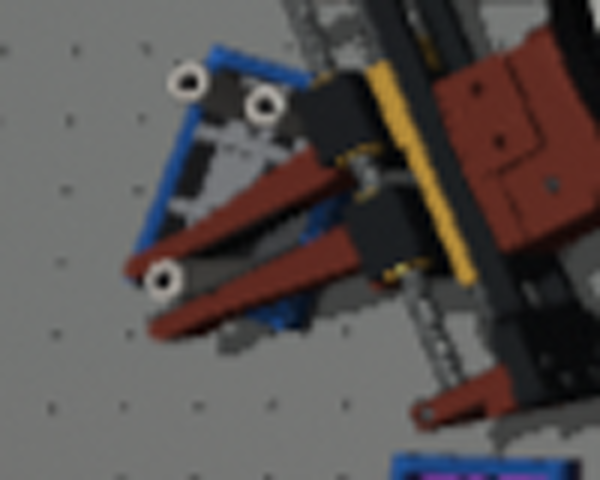

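Emit:
drive_tool:
  moves:
    - {"wx":0,"wy":0,"wz":0,"dx":-0.001,"dy":0,"dz":0.0002,"grip":255}
    - {"wx":0,"wy":0,"wz":0,"dx":-0.002,"dy":0,"dz":0.0004,"grip":255}
    - {"wx":0,"wy":0,"wz":0,"dx":-0.0025,"dy":0,"dz":0.0005,"grip":255}

```text
time_s: 14.02
position: [474.2, 317.0, 43.8]
tcp_rot: [0.423, 0.651, 0.342, -0.53]
ft_force: [-0.3, -0.3, -0.7]
finger_gap: 0.132
```

Emit:
drive_tool:
  moves:
    - {"wx":0,"wy":0,"wz":0,"dx":-0.001,"dy":0,"dz":0.0002,"grip":255}
    - {"wx":0,"wy":0,"wz":0,"dx":-0.001,"dy":0,"dz":0.0002,"grip":215}
    - {"wx":0,"wy":0,"wz":0,"dx":-0.001,"dy":0,"dz":0.0002,"grip":195}
    - {"wx":0,"wy":0,"wz":0,"dx":-0.001,"dy":0,"dz":0.0002,"grip":195}
    - {"wx":0,"wy":0,"wz":0,"dx":-0.001,"dy":0,"dz":0.0002,"grip":195}
    - {"wx":0,"wy":0,"wz":0,"dx":-0.001,"dy":0,"dz":0.0002,"grip":195}

```text
time_s: 14.52
position: [474.1, 317.0, 42.7]
tcp_rot: [0.423, 0.651, 0.342, -0.53]
ft_force: [-0.6, 0.2, 0.4]
finger_gap: 0.234
```

```bash
python3 look.py d top scene;python3 - <<'E'
from h import *
a=cv2.imread('pics/dscene.png')
b=cv2.imread('pics/dtop.png')
cv2.imwrite('pics/db.png',np.hstack([cv2.resize(b[210:290,90:190],None,fx=4,fy=4,interpolation=2),cv2.resize(a[120:200,340:440],None,fx=4,fy=4,interpolation=2)]))
for n in ('dtop','dscene'):
    z=np.load('/tmp/%s.npz'%n);P=z['p'];m=(z['d']>0)&(np.hypot(P[...,0]-491,P[...,1]-282)<14)&(abs(P[...,2]-73)<5)&(z['px'].min(2)>100);q=P[m];print(len(q),np.median(q,0),q.min(0),q.max(0))
E
```

```text
[474.2 317.   42.7] [[-0.08, 0.913, -0.399], [0.189, 0.407, 0.894], [0.979, -0.003, -0.205]] [-0.079  0.52   1.57   1.125  1.881 -0.64 ] 0.23454224130873277 [ 1.1 -0.7  0.1] 14.6167
18 [486.93529654 289.16682119  73.88934765] [481.48095339 286.46211062  71.12953525] [490.83841223 295.43367157  76.02683947]
6 [489.65098585 290.16394999  75.13400123] [484.64770762 286.85933613  72.8633425 ] [493.5412185  295.92960242  75.81025372]
```

View pics/db.png

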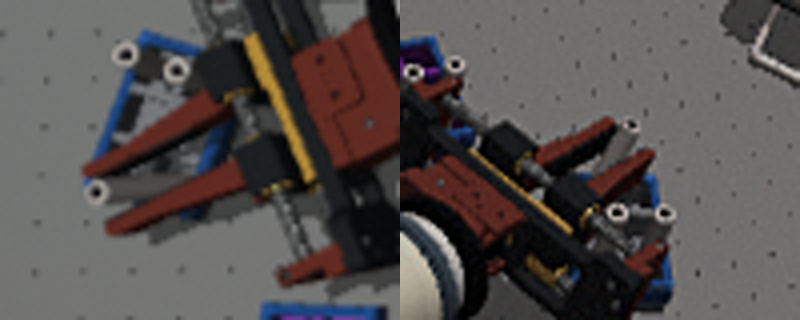

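The post leans in the pocket (top near (488,290,74)) and sits centred between the open fingers. I back out straight along the tool axis, then rise.

Emit:
drive_tool:
  moves:
    - {"wx":0,"wy":0,"wz":0,"dx":0,"dy":0.0005,"dz":-0.006,"grip":195}
    - {"wx":0,"wy":0,"wz":0,"dx":0,"dy":0.0005,"dz":-0.016,"grip":195}
    - {"wx":0,"wy":0,"wz":0,"dx":0,"dy":0.0005,"dz":-0.03,"grip":195}
    - {"wx":0,"wy":0,"wz":0,"dx":0,"dy":0.0005,"dz":-0.045,"grip":195}
    - {"wx":0,"wy":0,"wz":0,"dx":0,"dy":0.0005,"dz":-0.06,"grip":195}
    - {"wx":0,"wy":0,"wz":0,"dx":0.03,"dy":0,"dz":-0.068,"grip":195}
    - {"wx":0,"wy":0,"wz":0,"dx":0.07,"dy":0,"dz":-0.08,"grip":195}
    - {"wx":0,"wy":0,"wz":0,"dx":0.11,"dy":0,"dz":-0.09,"grip":195}
    - {"wx":0,"wy":0,"wz":0,"dx":0.13,"dy":0,"dz":-0.09,"grip":195}

```text
time_s: 15.37
position: [501.7, 258.8, 194.0]
tcp_rot: [0.423, 0.652, 0.344, -0.527]
ft_force: [0.3, -0.3, 0.9]
finger_gap: 0.232
```

```bash
python3 look.py e top scene;python3 - <<'E'
from h import *
a=cv2.imread('pics/escene.png')
b=cv2.imread('pics/etop.png')
cv2.imwrite('pics/eb.png',np.hstack([cv2.resize(b[180:300,90:210],None,fx=3.2,fy=3.2,interpolation=2),cv2.resize(a[120:240,330:450],None,fx=3.2,fy=3.2,interpolation=2)]))
for n in ('etop','escene'):
    z=np.load('/tmp/%s.npz'%n);P=z['p'];m=(z['d']>0)&(np.hypot(P[...,0]-491,P[...,1]-282)<20)&(P[...,2]>60)&(P[...,2]<90);q=P[m];print(len(q),np.median(q,0),q.min(0),q.max(0))
E
```

```text
[501.5 259.7 193.4] [[-0.09, 0.914, -0.397], [0.189, 0.407, 0.894], [0.978, 0.005, -0.209]] [-0.163  0.372  1.451  1.18   2.057 -0.419] 0.23400637181544956 [-0.9  0.3 -0.6] 15.4667
64 [487.32029163 287.88353803  71.12999681] [481.39653575 280.74354227  60.29531525] [493.51541426 298.31735638  76.72169377]
  return _methods._mean(a, axis=axis, dtype=dtype,
  ret = um.true_divide(
Traceback (most recent call last):
ValueError: zero-size array to reduction operation minimum which has no identity
```

View pics/eb.png

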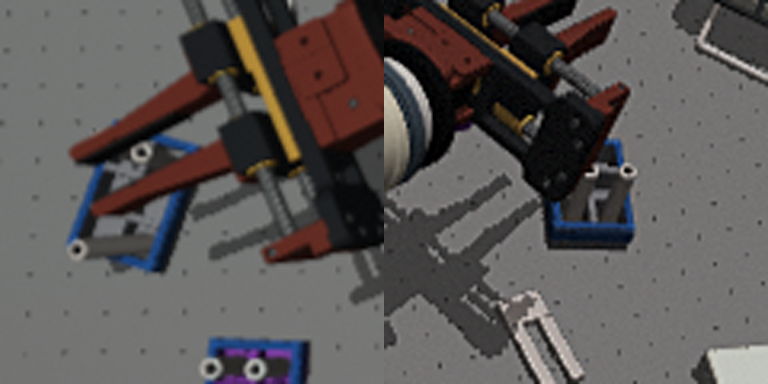

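The short post leans at about 19° in its pocket, clear of the fingers. On to the other post.

Run:
```python
from h import *
rel([442,99,110],Rdown(np.radians(75)))
```

```text
d [-0.1066 -0.1201 -0.1026] w [ 0.6067 -1.2607 -0.7417] rows 4.570006658708663 12.671498796346256 t 15.47
```

Emit:
drive_tool:
  moves:
    - {"wx":0.046,"wy":-0.097,"wz":-0.057,"dx":-0.0082,"dy":-0.0092,"dz":-0.0079,"grip":100}
    - {"wx":0.093,"wy":-0.194,"wz":-0.114,"dx":-0.0164,"dy":-0.0185,"dz":-0.0158,"grip":100}
    - {"wx":0.14,"wy":-0.291,"wz":-0.171,"dx":-0.0246,"dy":-0.0277,"dz":-0.0237,"grip":100}
    - {"wx":0.187,"wy":-0.388,"wz":-0.228,"dx":-0.0328,"dy":-0.037,"dz":-0.0316,"grip":100}
    - {"wx":0.233,"wy":-0.485,"wz":-0.285,"dx":-0.041,"dy":-0.0462,"dz":-0.0395,"grip":100}
    - {"wx":0.28,"wy":-0.582,"wz":-0.342,"dx":-0.0492,"dy":-0.0554,"dz":-0.0474,"grip":100}
    - {"wx":0.327,"wy":-0.679,"wz":-0.399,"dx":-0.0574,"dy":-0.0647,"dz":-0.0552,"grip":100}
    - {"wx":0.373,"wy":-0.776,"wz":-0.456,"dx":-0.0656,"dy":-0.0739,"dz":-0.0631,"grip":100}
    - {"wx":0.42,"wy":-0.873,"wz":-0.513,"dx":-0.0738,"dy":-0.0831,"dz":-0.071,"grip":100}
    - {"wx":0.467,"wy":-0.97,"wz":-0.57,"dx":-0.082,"dy":-0.0924,"dz":-0.0789,"grip":100}
    - {"wx":0.513,"wy":-1.067,"wz":-0.628,"dx":-0.0902,"dy":-0.1016,"dz":-0.0868,"grip":100}
    - {"wx":0.56,"wy":-1.164,"wz":-0.685,"dx":-0.0984,"dy":-0.1109,"dz":-0.0947,"grip":100}
    - {"wx":0.6067,"wy":-1.2607,"wz":-0.7417,"dx":-0.1066,"dy":-0.1201,"dz":-0.1026,"grip":100}
    - {"wx":0.6067,"wy":-1.2607,"wz":-0.7417,"dx":-0.1066,"dy":-0.1201,"dz":-0.1026,"grip":100}
    - {"wx":0.6067,"wy":-1.2607,"wz":-0.7417,"dx":-0.1066,"dy":-0.1201,"dz":-0.1026,"grip":100}

```text
time_s: 16.72
position: [438.4, 100.5, 105.0]
tcp_rot: [0.13, 0.991, -0.0, -0.006]
ft_force: [0.7, 1.0, 1.0]
finger_gap: 0.603
```

```bash
python3 look.py f wrist top
python3 - <<'E'
from h import *
z=np.load('/tmp/fwrist.npz');P=z['p'];h=P[...,2];d=z['d']>0
m=d&(np.hypot(P[...,0]-443,P[...,1]-99)<50)&(h>6)&(h<18)
k,l,stt,cen=cv2.connectedComponentsWithStats(m.astype(np.uint8)); i=1+stt[1:,4].argmax(); m=l==i
r=cv2.minAreaRect(P[m][:,:2].astype(np.float32));print(m.sum(),np.round(r[0],1),np.round(r[1],1),r[2],np.percentile(h[m],[50,95]))
b=cv2.imread('pics/ftop.png')
cv2.imwrite('pics/fb.png',cv2.resize(b[190:300,90:210],None,fx=5,fy=5,interpolation=2))
E
```

```text
[440.  100.2 105.7] [[-0.966, 0.26, -0.012], [0.26, 0.966, 0.002], [0.012, -0.001, -1.0]] [ 0.146 -0.304  1.765  0.004  1.692 -1.162] 0.6055587527632447 [ 0.6 -0.7  0.2] 16.8167
1523 [441.2  99.9] [12.4 84.3] 75.37581634521484 [11.10603396 12.78815653]
```

View pics/fwrist.png

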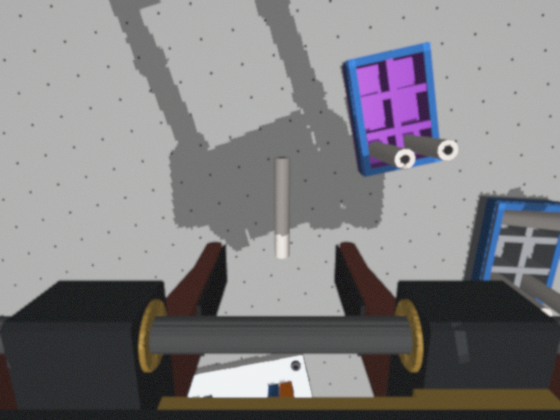

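View pics/fb.png

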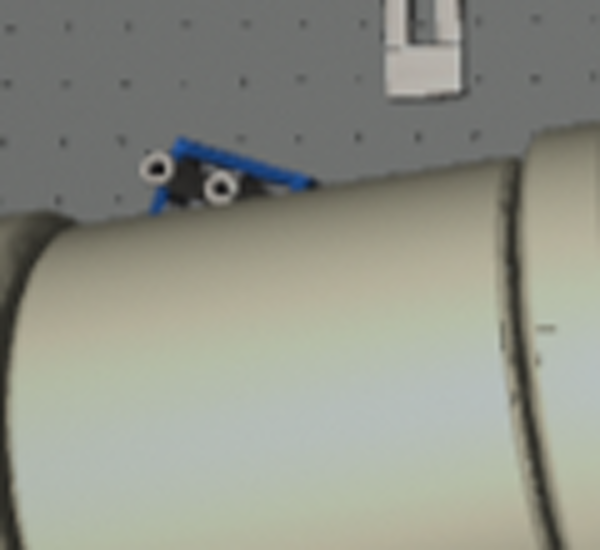

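The wrist shows the second post at (282,207), centred between the fingers. It measures 84 mm long at (441.2, 99.9). The first post is visible leaning in the blue rack at the right edge.

Run:
```python
from h import *
rel([441.2,99.9,-17.5],Rdown(np.radians(75.4)))
```

```text
d [-2.700e-03  1.000e-04  1.231e-01] w [-0.0013 -0.012  -0.0081] rows 2.953511505837226 0.11605872432019959 t 16.82
```

Emit:
drive_tool:
  moves:
    - {"wx":-0.001,"wy":-0.012,"wz":-0.008,"dx":-0.0015,"dy":0,"dz":0.035,"grip":110}
    - {"wx":-0.001,"wy":-0.012,"wz":-0.008,"dx":-0.002,"dy":0,"dz":0.07,"grip":130}
    - {"wx":-0.001,"wy":-0.012,"wz":-0.008,"dx":-0.0027,"dy":0,"dz":0.1,"grip":130}
    - {"wx":-0.001,"wy":-0.012,"wz":-0.008,"dx":-0.0027,"dy":0,"dz":0.115,"grip":130}
    - {"wx":-0.001,"wy":-0.012,"wz":-0.008,"dx":-0.0027,"dy":0,"dz":0.121,"grip":130}
    - {"wx":-0.001,"wy":-0.012,"wz":-0.008,"dx":-0.0027,"dy":0,"dz":0.123,"grip":130}
    - {"wx":-0.001,"wy":-0.012,"wz":-0.008,"dx":-0.0027,"dy":0,"dz":0.123,"grip":130}
  squeeze: 30

```text
time_s: 17.4
position: [441.8, 99.5, -17.0]
tcp_rot: [0.127, 0.992, -0.0, 0.001]
ft_force: [0.5, 0.2, 0.9]
finger_gap: 0.487
```

```bash
python3 look.py g wrist
```

```text
[442.2  99.6 -16.2] [[-0.968, 0.251, 0.003], [0.251, 0.968, -0.001], [-0.003, -0.0, -1.0]] [ 1.480e-01 -2.490e-01  1.940e+00 -1.000e-03  1.449e+00 -1.169e+00] 0.4925169400806481 [-0.6  0.1 -0. ] 17.45
```

View pics/gwrist.png

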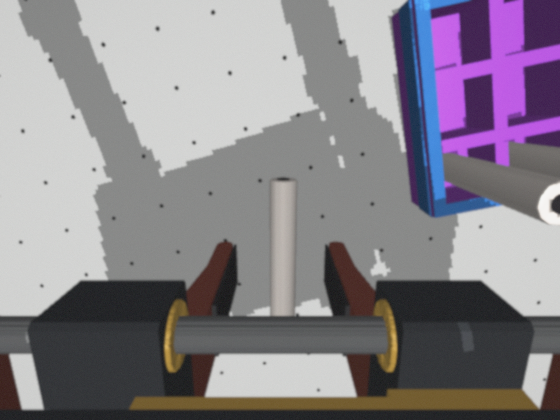

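The post is centred (column 283) between the fingers (238/325). I close.

Emit:
drive_tool:
  moves:
    - {"wx":0,"wy":0,"wz":0,"dx":0,"dy":0,"dz":0,"grip":255}
    - {"wx":0,"wy":0,"wz":0,"dx":0,"dy":0,"dz":0,"grip":255}
    - {"wx":0,"wy":0,"wz":0,"dx":0,"dy":0,"dz":0,"grip":255}
    - {"wx":0,"wy":0,"wz":0,"dx":0,"dy":0,"dz":0,"grip":255}
    - {"wx":0,"wy":0,"wz":0,"dx":0,"dy":0,"dz":0,"grip":255}
    - {"wx":0,"wy":0,"wz":0,"dx":0,"dy":0,"dz":0,"grip":255}
  squeeze: 30

```text
time_s: 17.95
position: [441.1, 99.8, -17.0]
tcp_rot: [0.126, 0.992, -0.001, 0.001]
ft_force: [1.1, 1.2, 2.4]
finger_gap: 0.135
```

Run:
```python
from h import *
print(monitor.sense()['finger_gap'])
rel([607.6,15.6,70],Rdown(np.radians(-2.7)))
```

```text
0.13472741901689778
d [-0.1825 -0.04   -0.0865] w [0.0014 0.0029 1.3651] rows 4.937709015133886 10.923943017491741 t 17.95
```

Emit:
drive_tool:
  moves:
    - {"wx":0,"wy":0,"wz":0,"dx":0,"dy":0,"dz":-0.03,"grip":255}
    - {"wx":0,"wy":0,"wz":0,"dx":0,"dy":0,"dz":-0.06,"grip":255}
    - {"wx":0,"wy":0,"wz":0.1,"dx":-0.01,"dy":-0.002,"dz":-0.087,"grip":255}
    - {"wx":0,"wy":0,"wz":0.22,"dx":-0.03,"dy":-0.006,"dz":-0.087,"grip":255}
    - {"wx":0,"wy":0,"wz":0.34,"dx":-0.045,"dy":-0.01,"dz":-0.087,"grip":255}
    - {"wx":0,"wy":0,"wz":0.46,"dx":-0.06,"dy":-0.013,"dz":-0.087,"grip":255}
    - {"wx":0,"wy":0,"wz":0.58,"dx":-0.08,"dy":-0.017,"dz":-0.087,"grip":255}
    - {"wx":0,"wy":0,"wz":0.7,"dx":-0.095,"dy":-0.021,"dz":-0.087,"grip":255}
    - {"wx":0,"wy":0,"wz":0.82,"dx":-0.11,"dy":-0.024,"dz":-0.087,"grip":255}
    - {"wx":0,"wy":0,"wz":0.94,"dx":-0.125,"dy":-0.028,"dz":-0.087,"grip":255}
    - {"wx":0,"wy":0,"wz":1.06,"dx":-0.145,"dy":-0.032,"dz":-0.087,"grip":255}
    - {"wx":0,"wy":0,"wz":1.18,"dx":-0.16,"dy":-0.035,"dz":-0.087,"grip":255}
    - {"wx":0,"wy":0,"wz":1.3,"dx":-0.175,"dy":-0.038,"dz":-0.087,"grip":255}
    - {"wx":0,"wy":0,"wz":1.365,"dx":-0.1825,"dy":-0.04,"dz":-0.087,"grip":255}
    - {"wx":0,"wy":0,"wz":1.365,"dx":-0.1825,"dy":-0.04,"dz":-0.087,"grip":255}
    - {"wx":0,"wy":0,"wz":1.365,"dx":-0.1825,"dy":-0.04,"dz":-0.087,"grip":255}

```text
time_s: 19.28
position: [607.1, 15.4, 69.3]
tcp_rot: [0.723, 0.691, -0.0, 0.001]
ft_force: [-0.1, -0.3, -1.3]
finger_gap: 0.135
```

```bash
python3 wl.py w10;python3 g.py w10 94
```

```text
eye [610.1  86.5 253.3] pos [606.9  15.7  69.5] gap 0.13585498861592823 t 19.3333 [-2.900e-02  1.230e-01  1.428e+00 -1.000e-03  1.590e+00  1.500e-02]
o 815 [600.5  40.   20. ] [608.5  54.5  45.1] [615.7  66.  194.4]
b 125 [603.7  46.4  29.7] [608.3  49.3  32.8] [612.6  56.4  89.1]
o top 329 [600.5  40.  188.9] [615.7  47.5 194.4] [607.7  43.2 191.5]
post 2586 [595.   10.1  90.3] [618.8  56.6 101.4] [607.7  35.   97.6] [ 255  180   50  101 2586]
slope deg 3.334549071236787 x at 16 606.6031145058838 x at 50 608.5841128814639 z slope -0.07809161046027815
plate 576.7439432846601 639.0884592489118 81.86801587225605 9.60725061937481
```

View pics/w10.png

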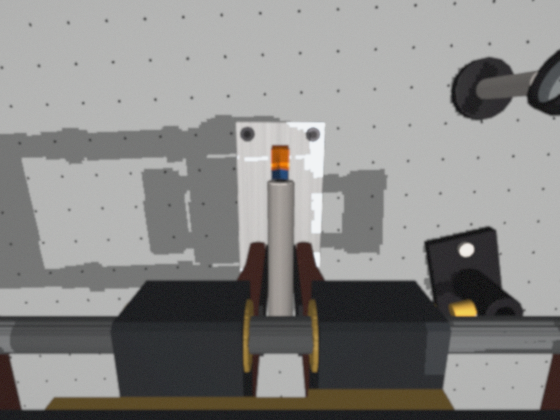

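The post's +y end is at y = 56.6 and should be near 58, so I shift +1.3 mm and lower to just above the orange blocks.

Emit:
drive_tool:
  moves:
    - {"wx":0,"wy":0,"wz":0,"dx":0.0013,"dy":0.0003,"dz":0.015,"grip":255}
    - {"wx":0,"wy":0,"wz":0,"dx":0.0013,"dy":0.0003,"dz":0.028,"grip":255}
    - {"wx":0,"wy":0,"wz":0,"dx":0.0013,"dy":0.0003,"dz":0.035,"grip":255}
    - {"wx":0,"wy":0,"wz":0,"dx":0.0013,"dy":0.0003,"dz":0.039,"grip":255}
    - {"wx":0,"wy":0,"wz":0,"dx":0.0013,"dy":0.0003,"dz":0.042,"grip":255}
    - {"wx":0,"wy":0,"wz":0,"dx":0.0013,"dy":0.0003,"dz":0.042,"grip":255}

```text
time_s: 19.83
position: [607.4, 16.8, 27.3]
tcp_rot: [0.723, 0.69, -0.0, 0.001]
ft_force: [-0.8, 0.8, -1.4]
finger_gap: 0.135
```

```bash
python3 wl.py w11;python3 g.py w11 50; python3 -c "
from h import *
print(monitor.sense()['ft_force'])"
```

```text
eye [610.4  87.8 211.2] pos [607.7  16.7  27.9] gap 0.13700878099581404 t 19.8833 [-0.028  0.145  1.479 -0.002  1.516  0.019]
o 962 [600.9  40.   22.2] [608.7  57.8  44.6] [615.9  66.2 152.2]
[-0.2733552   0.05393331 -0.51651784]Traceback (most recent call last):
  File "g.py", line 7, in <module>
    q=P[m]; print(n,m.sum(),q.min(0).round(1),np.median(q,0).round(1),q.max(0).round(1))
                            ~~~~~^^^
    return umr_minimum(a, axis, None, out, keepdims, initial, where)
ValueError: zero-size array to reduction operation minimum which has no identity
```

View pics/w11.png

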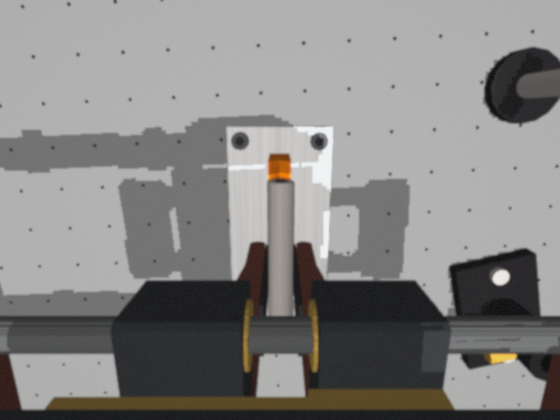

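Above the orange blocks, overlapping and aligned (end at (281,181)). I lower about 2 mm and let go.

Emit:
drive_tool:
  moves:
    - {"wx":0,"wy":0,"wz":0,"dx":0,"dy":0,"dz":0.001,"grip":255}
    - {"wx":0,"wy":0,"wz":0,"dx":0,"dy":0,"dz":0.0018,"grip":255}
    - {"wx":0,"wy":0,"wz":0,"dx":0,"dy":0,"dz":0.0018,"grip":180}
    - {"wx":0,"wy":0,"wz":0,"dx":0,"dy":0,"dz":0.0018,"grip":150}
    - {"wx":0,"wy":0,"wz":0,"dx":0,"dy":0,"dz":0.0018,"grip":150}
    - {"wx":0,"wy":0,"wz":0,"dx":0,"dy":0,"dz":0.0018,"grip":150}
    - {"wx":0,"wy":0,"wz":0,"dx":0,"dy":0,"dz":0.0018,"grip":150}
    - {"wx":0,"wy":0,"wz":0,"dx":0,"dy":0,"dz":0.0018,"grip":150}

```text
time_s: 20.55
position: [607.9, 16.7, 26.3]
tcp_rot: [0.724, 0.69, 0.0, 0.001]
ft_force: [-0.4, -0.1, -0.4]
finger_gap: 0.412
```

```bash
sed -i 's/^    q=P\[m\]; print(n/    q=P[m] if m.any() else np.zeros((1,3)); print(n/' g.py; python3 wl.py w12;python3 g.py w12 49
```

```text
eye [610.8  87.7 210.2] pos [607.9  16.6  26.2] gap 0.40877508689624803 t 20.6 [-0.028  0.146  1.481 -0.002  1.513  0.02 ]
o 1058 [589.   40.   21.7] [608.5  48.8 143.1] [628.7  66.1 151.2]
b 0 [0. 0. 0.] [0. 0. 0.] [0. 0. 0.]
o top 440 [589.  40. 146.] [628.7  48.6 151.2] [607.2  43.8 148.6]
post 2591 [599.7  10.1  46.7] [614.5  58.   56.7] [607.3  35.8  53.8] [ 265  180   27  102 2591]
slope deg 2.8539736270310216 x at 16 606.447819211979 x at 50 608.1428033287048 z slope 0.030326547816770896
plate 577.1569553919605 639.4450618934503 82.0954198810652 9.594844228803439
```

View pics/w12.png

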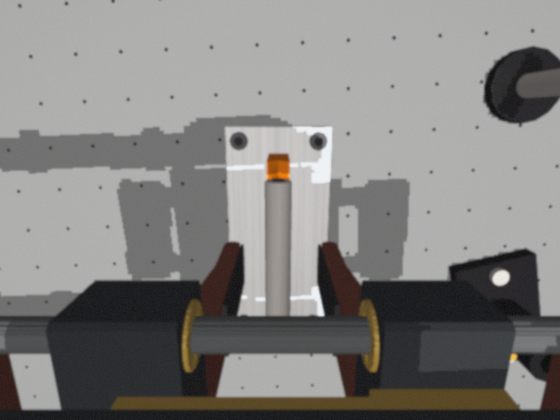

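The post stays up: top z ≈ 54–55, axis ≈ 49, level, on the orange blocks, so it is the long one. I regrasp it deeper and 12 mm toward +y.

Emit:
drive_tool:
  moves:
    - {"wx":0,"wy":0,"wz":0,"dx":0.012,"dy":-0.0007,"dz":0,"grip":150}
    - {"wx":0,"wy":0,"wz":0,"dx":0.012,"dy":-0.0007,"dz":0.006,"grip":150}
    - {"wx":0,"wy":0,"wz":0,"dx":0.012,"dy":-0.0007,"dz":0.012,"grip":150}
    - {"wx":0,"wy":0,"wz":0,"dx":0.012,"dy":-0.0007,"dz":0.0177,"grip":150}
    - {"wx":0,"wy":0,"wz":0,"dx":0.012,"dy":-0.0007,"dz":0.0177,"grip":150}
    - {"wx":0,"wy":0,"wz":0,"dx":0.012,"dy":-0.0007,"dz":0.0177,"grip":255}
    - {"wx":0,"wy":0,"wz":0,"dx":0.012,"dy":-0.0007,"dz":0.0177,"grip":255}
    - {"wx":0,"wy":0,"wz":0,"dx":0.012,"dy":-0.0007,"dz":0.0177,"grip":255}
    - {"wx":0,"wy":0,"wz":0,"dx":0.012,"dy":-0.0007,"dz":0.0177,"grip":255}
    - {"wx":0,"wy":0,"wz":0,"dx":0.012,"dy":-0.0007,"dz":0.0177,"grip":255}
    - {"wx":0,"wy":0,"wz":0,"dx":0.012,"dy":-0.0007,"dz":0.0177,"grip":255}
  squeeze: 45

```text
time_s: 21.52
position: [607.4, 28.6, 8.8]
tcp_rot: [0.724, 0.69, -0.0, 0.001]
ft_force: [-3.0, 0.5, 2.7]
finger_gap: 0.132
```

Run:
```python
from h import *
rel([454,-286,150],Rdown(np.radians(-29)))
```

```text
d [-0.3217 -0.1382 -0.1409] w [0.0017 0.0012 0.459 ] rows 9.050278032758378 3.6727346426944787 t 21.52
```

Emit:
drive_tool:
  moves:
    - {"wx":0,"wy":0,"wz":0,"dx":0,"dy":0,"dz":-0.02,"grip":255}
    - {"wx":0,"wy":0,"wz":0,"dx":0,"dy":0,"dz":-0.05,"grip":255}
    - {"wx":0,"wy":0,"wz":0,"dx":0,"dy":0,"dz":-0.09,"grip":255}
    - {"wx":0,"wy":0,"wz":0.05,"dx":-0.03,"dy":-0.013,"dz":-0.12,"grip":255}
    - {"wx":0,"wy":0,"wz":0.1,"dx":-0.06,"dy":-0.026,"dz":-0.14,"grip":255}
    - {"wx":0,"wy":0,"wz":0.15,"dx":-0.095,"dy":-0.041,"dz":-0.141,"grip":255}
    - {"wx":0,"wy":0,"wz":0.2,"dx":-0.13,"dy":-0.056,"dz":-0.141,"grip":255}
    - {"wx":0,"wy":0,"wz":0.25,"dx":-0.165,"dy":-0.071,"dz":-0.141,"grip":255}
    - {"wx":0,"wy":0,"wz":0.3,"dx":-0.2,"dy":-0.086,"dz":-0.141,"grip":255}
    - {"wx":0,"wy":0,"wz":0.35,"dx":-0.235,"dy":-0.101,"dz":-0.141,"grip":255}
    - {"wx":0,"wy":0,"wz":0.4,"dx":-0.265,"dy":-0.114,"dz":-0.141,"grip":255}
    - {"wx":0,"wy":0,"wz":0.44,"dx":-0.295,"dy":-0.127,"dz":-0.141,"grip":255}
    - {"wx":0,"wy":0,"wz":0.459,"dx":-0.3217,"dy":-0.138,"dz":-0.141,"grip":255}
    - {"wx":0,"wy":0,"wz":0.459,"dx":-0.3217,"dy":-0.138,"dz":-0.141,"grip":255}
    - {"wx":0,"wy":0,"wz":0.459,"dx":-0.3217,"dy":-0.138,"dz":-0.141,"grip":255}

```text
time_s: 22.77
position: [454.0, -287.2, 149.5]
tcp_rot: [0.862, 0.506, 0.001, 0.001]
ft_force: [-0.1, 0.9, -1.5]
finger_gap: 0.129
```

```bash
python3 wl.py w13; python3 rk.py w13 472 -254 o
```

```text
eye [ 488.3 -225.1  333.5] pos [ 454.5 -286.2  149.6] gap 0.1317611483613158 t 22.8167 [-0.626 -0.085  1.497  0.     1.727 -0.118]
rim 1796 [ 470.  -255.4] [58.4 84.3] 83.446044921875 h 26.966334873570588
post 271 [ 497.2 -245.4] 6.3 [ 497.2 -245.2   88.7]
post 265 [ 494.3 -271.1] 6.3 [ 494.2 -270.9   88.6]
```

View pics/w13.png

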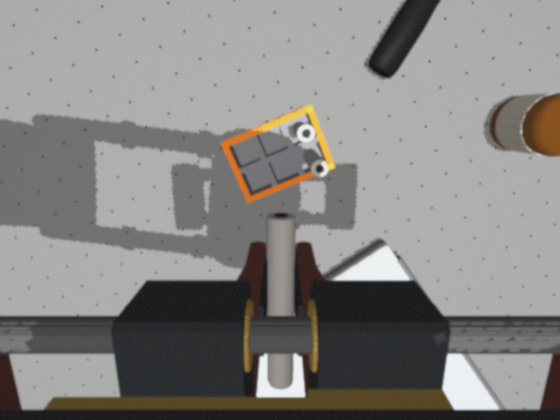

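Orange rack: (270,153) in the picture, centre (470.0, −255.4), yaw −6.5°, confirmed by its two fixed posts. I use pocket (−26,−13) at (442.7, −265.4) and tilt over it.

Run:
```python
from h import *
Rt=Rdown(np.radians(-29))@R.from_rotvec([0,1.361,0]).as_matrix(); print(Rt.round(3).tolist())
rel([466.4,-222.6,135],Rt)
```

```text
[[0.101, 0.875, 0.474], [0.182, -0.485, 0.855], [0.978, 0.0, -0.208]]
d [ 0.0614 -0.0205  0.0145] w [2.900e-03 1.361e+00 1.100e-03] rows 1.5903436879615536 10.890850759980003 t 22.82
```

Emit:
drive_tool:
  moves:
    - {"wx":0,"wy":0.12,"wz":0,"dx":0.005,"dy":-0.002,"dz":0,"grip":255}
    - {"wx":0,"wy":0.24,"wz":0,"dx":0.01,"dy":-0.004,"dz":0,"grip":255}
    - {"wx":0,"wy":0.36,"wz":0,"dx":0.015,"dy":-0.006,"dz":0,"grip":255}
    - {"wx":0,"wy":0.48,"wz":0,"dx":0.02,"dy":-0.008,"dz":0,"grip":255}
    - {"wx":0,"wy":0.6,"wz":0,"dx":0.025,"dy":-0.01,"dz":0,"grip":255}
    - {"wx":0,"wy":0.72,"wz":0,"dx":0.031,"dy":-0.012,"dz":0.003,"grip":255}
    - {"wx":0,"wy":0.84,"wz":0,"dx":0.036,"dy":-0.014,"dz":0.006,"grip":255}
    - {"wx":0,"wy":0.96,"wz":0,"dx":0.042,"dy":-0.016,"dz":0.009,"grip":255}
    - {"wx":0,"wy":1.08,"wz":0,"dx":0.048,"dy":-0.018,"dz":0.012,"grip":255}
    - {"wx":0,"wy":1.2,"wz":0,"dx":0.054,"dy":-0.019,"dz":0.0145,"grip":255}
    - {"wx":0.003,"wy":1.32,"wz":0.001,"dx":0.059,"dy":-0.02,"dz":0.0145,"grip":255}
    - {"wx":0.003,"wy":1.361,"wz":0.001,"dx":0.0614,"dy":-0.0205,"dz":0.0145,"grip":255}
    - {"wx":0.003,"wy":1.361,"wz":0.001,"dx":0.0614,"dy":-0.0205,"dz":0.0145,"grip":255}
    - {"wx":0.003,"wy":1.361,"wz":0.001,"dx":0.0614,"dy":-0.0205,"dz":0.0145,"grip":255}

```text
time_s: 23.98
position: [466.8, -221.5, 134.4]
tcp_rot: [0.67, 0.395, 0.541, -0.321]
ft_force: [0.2, 0.6, 0.2]
finger_gap: 0.133
```

```bash
python3 look.py i top
python3 - <<'E'
from h import *
st=monitor.sense();Rq=R.from_quat(st['tcp_rot']).as_matrix();T=st['position']
Rt=Rdown(np.radians(-29))@R.from_rotvec([0,1.361,0]).as_matrix()
print('bottom',T-40.5*Rq[:,2]-54.5*Rq[:,0])
z=np.load('/tmp/itop.npz');P=z['p'][z['d']>0];q=(P-T)@Rq;m=(abs(q[:,1])<8)&(q[:,0]>14)&(q[:,2]>-60)&(q[:,2]<0);print('top end tool',np.median(q[m],0).round(1),q[m].max(0).round(1))
for zz in (90,72,65,60,54,52): rel([466.4,-222.6,zz],Rt)
b=cv2.imread('pics/itop.png');cv2.imwrite('pics/ib.png',cv2.resize(b[200:340,330:470],None,fx=4,fy=4,interpolation=2))
E
```

```text
[ 467.  -222.   135.5] [[0.101, 0.876, 0.472], [0.185, -0.482, 0.856], [0.978, 0.001, -0.211]] [-1.131  0.351  1.592  1.098  2.047 -0.559] 0.13366305193096073 [-0.1 -0.4 -0.5] 24.0333
bottom [ 442.40697741 -266.72623834   90.73585829]
top end tool [ 28.2  -0.7 -39.3] [ 31.3   6.  -34. ]
d [-0.0446 -0.0003  0.0088] w [-0.0025  0.0026  0.0012] rows 1.0906664838580205 0.03058480210555675 t 24.03
d [-0.0622 -0.0003  0.0125] w [-0.0025  0.0026  0.0012] rows 1.522262275671435 0.03058480210555675 t 24.03
d [-0.0691 -0.0003  0.014 ] w [-0.0025  0.0026  0.0012] rows 1.6901132060237642 0.03058480210555675 t 24.03
d [-0.074  -0.0003  0.0151] w [-0.0025  0.0026  0.0012] rows 1.8100084057595147 0.03058480210555675 t 24.03
d [-0.0798 -0.0003  0.0163] w [-0.0025  0.0026  0.0012] rows 1.9538840835438644 0.03058480210555675 t 24.03
d [-0.0818 -0.0003  0.0168] w [-0.0025  0.0026  0.0012] rows 2.0018429371466415 0.03058480210555675 t 24.03
```

View pics/ib.png

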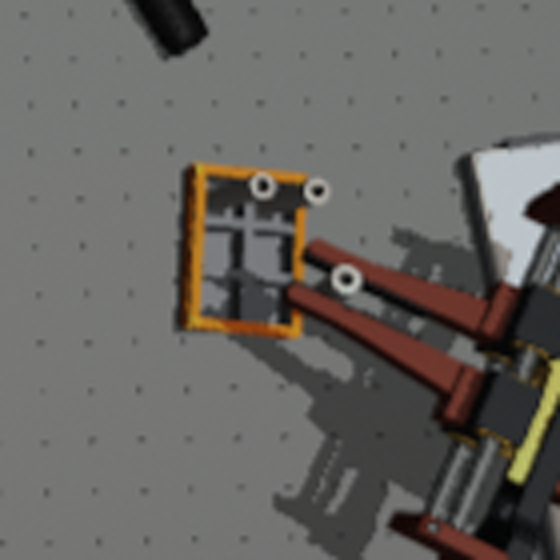

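Emit:
drive_tool:
  moves:
    - {"wx":-0.002,"wy":0.003,"wz":0.001,"dx":-0.015,"dy":0,"dz":0.003,"grip":255}
    - {"wx":-0.002,"wy":0.003,"wz":0.001,"dx":-0.03,"dy":0,"dz":0.006,"grip":255}
    - {"wx":-0.002,"wy":0.003,"wz":0.001,"dx":-0.0446,"dy":0,"dz":0.0088,"grip":255}
    - {"wx":-0.002,"wy":0.003,"wz":0.001,"dx":-0.055,"dy":0,"dz":0.011,"grip":255}
    - {"wx":-0.002,"wy":0.003,"wz":0.001,"dx":-0.0622,"dy":0,"dz":0.0125,"grip":255}
    - {"wx":-0.002,"wy":0.003,"wz":0.001,"dx":-0.0655,"dy":0,"dz":0.0133,"grip":255}
    - {"wx":-0.002,"wy":0.003,"wz":0.001,"dx":-0.0691,"dy":0,"dz":0.014,"grip":255}
    - {"wx":-0.002,"wy":0.003,"wz":0.001,"dx":-0.0691,"dy":0,"dz":0.014,"grip":255}

```text
time_s: 24.7
position: [466.0, -223.0, 64.4]
tcp_rot: [0.669, 0.393, 0.543, -0.32]
ft_force: [-0.3, -0.3, -0.4]
finger_gap: 0.134
```

```bash
python3 look.py j top
python3 - <<'E'
from h import *
st=monitor.sense();Rq=R.from_quat(st['tcp_rot']).as_matrix();T=st['position']
Rt=Rdown(np.radians(-29))@R.from_rotvec([0,1.361,0]).as_matrix()
print('bottom',T-40.5*Rq[:,2]-54.5*Rq[:,0])
for zz in (60,55,52,50.5): rel([466.4,-222.6,zz],Rt)
b=cv2.imread('pics/jtop.png');cv2.imwrite('pics/jb.png',cv2.resize(b[220:300,350:450],None,fx=6,fy=6,interpolation=2))
E
```

```text
[ 466.  -223.1   64.7] [[0.101, 0.874, 0.475], [0.18, -0.486, 0.855], [0.979, -0.001, -0.206]] [-1.135  0.463  1.6    1.051  1.993 -0.673] 0.13371673100916748 [ 0.1  0.2 -0.8] 24.75
bottom [ 441.31266926 -267.54291997   19.73613284]
d [-0.0045  0.0001  0.0016] w [ 0.0009 -0.0024 -0.0009] rows 0.11443285110946982 0.02202838502849251 t 24.75
d [-0.0094  0.0001  0.0026] w [ 0.0009 -0.0024 -0.0009] rows 0.23383659396405668 0.02202838502849251 t 24.75
d [-0.0123  0.0001  0.0032] w [ 0.0009 -0.0024 -0.0009] rows 0.30566691994507555 0.02202838502849251 t 24.75
d [-0.0138  0.0001  0.0035] w [ 0.0009 -0.0024 -0.0009] rows 0.3415997793349897 0.02202838502849251 t 24.75
```

View pics/jb.png

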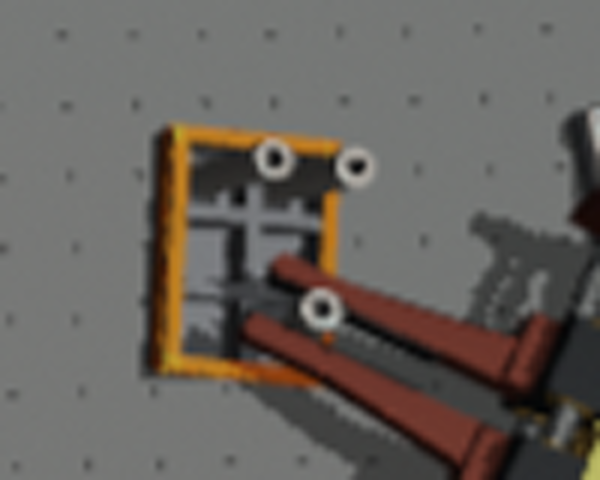

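The bottom end is 7 mm inside the pocket with no contact force. I continue to the floor and let go with a small opening.

Emit:
drive_tool:
  moves:
    - {"wx":0,"wy":0,"wz":0,"dx":-0.0045,"dy":0,"dz":0.0014,"grip":255}
    - {"wx":0,"wy":0,"wz":0,"dx":-0.0094,"dy":0,"dz":0.0026,"grip":255}
    - {"wx":0,"wy":0,"wz":0,"dx":-0.0123,"dy":0,"dz":0.0032,"grip":255}
    - {"wx":0,"wy":0,"wz":0,"dx":-0.0135,"dy":0,"dz":0.0035,"grip":255}
    - {"wx":0,"wy":0,"wz":0,"dx":-0.0135,"dy":0,"dz":0.0035,"grip":255}

```text
time_s: 25.17
position: [466.3, -222.3, 51.0]
tcp_rot: [0.669, 0.393, 0.543, -0.32]
ft_force: [-0.3, 0.6, 0.9]
finger_gap: 0.136
```

Emit:
drive_tool:
  moves:
    - {"wx":0,"wy":0,"wz":0,"dx":-0.001,"dy":0,"dz":0.0002,"grip":255}
    - {"wx":0,"wy":0,"wz":0,"dx":-0.001,"dy":0,"dz":0.0002,"grip":215}
    - {"wx":0,"wy":0,"wz":0,"dx":-0.001,"dy":0,"dz":0.0002,"grip":190}
    - {"wx":0,"wy":0,"wz":0,"dx":-0.001,"dy":0,"dz":0.0002,"grip":190}
    - {"wx":0,"wy":0,"wz":0,"dx":-0.001,"dy":0,"dz":0.0002,"grip":190}
    - {"wx":0,"wy":0,"wz":0,"dx":-0.001,"dy":0,"dz":0.0002,"grip":190}

```text
time_s: 25.67
position: [466.3, -222.4, 49.4]
tcp_rot: [0.67, 0.393, 0.543, -0.32]
ft_force: [0.4, -0.3, -0.0]
finger_gap: 0.257
```

```bash
python3 look.py k top
python3 - <<'E'
from h import *
st=monitor.sense();Rq=R.from_quat(st['tcp_rot']).as_matrix();T=st['position']
z=np.load('/tmp/ktop.npz');P=z['p'][z['d']>0];q=(P-T)@Rq;m=(abs(q[:,1])<9)&(q[:,0]>14)&(q[:,2]>-65)&(q[:,2]<10);print('top end tool',np.median(q[m],0).round(1),q[m].max(0).round(1),q[m].min(0).round(1),np.median(P[m],0).round(1))
b=cv2.imread('pics/ktop.png');cv2.imwrite('pics/kb.png',cv2.resize(b[220:300,350:450],None,fx=6,fy=6,interpolation=2))
E
```

```text
[ 466.3 -222.4   49.5] [[0.101, 0.874, 0.475], [0.179, -0.486, 0.855], [0.979, -0.001, -0.206]] [-1.134  0.488  1.6    1.042  1.98  -0.696] 0.2553667497960931 [ 0.6  0.6 -0.4] 25.7167
top end tool [ 28.6   3.  -23. ] [ 32.8   8.8 -15.7] [ 14.1  -1.8 -30.8] [ 460.3 -238.3   81.6]
```

View pics/kb.png

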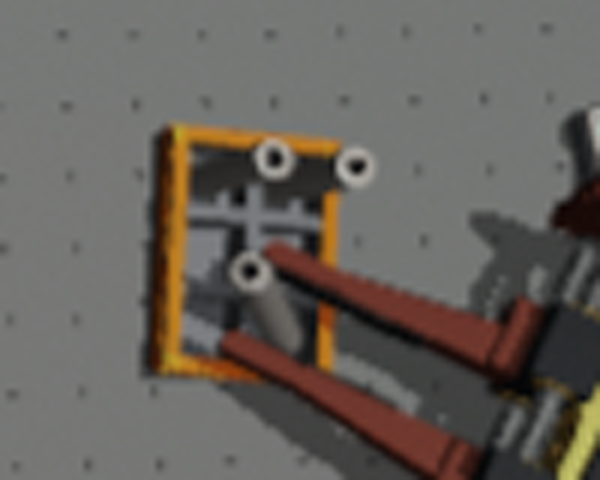

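The post leans forward out of the fingers and the lean may be close to the limit, so I measure it before backing off.

```bash
python3 look.py l scene top
cat > lean.py <<'E'
import sys
from h import *
from scipy.optimize import least_squares
def fit(n,c,rad,zr,ax0):
    z=np.load('/tmp/%s.npz'%n);P=z['p'];px=z['px'].astype(int)
    sat=px.max(2)-px.min(2)
    m=(z['d']>0)&(np.hypot(P[...,0]-c[0],P[...,1]-c[1])<rad)&(P[...,2]>zr[0])&(P[...,2]<zr[1])&(sat<35)
    q=P[m]
    f=lambda v:(lambda a:np.linalg.norm(np.cross(q-np.array([v[0],v[1],50]),a),axis=1)-6.35)(np.array([v[2],v[3],1])/np.linalg.norm([v[2],v[3],1]))
    r=least_squares(f,[*ax0],loss='soft_l1')
    t=np.degrees(np.arctan(np.hypot(r.x[2],r.x[3])));print(n,len(q),'at z50',r.x[:2].round(1),'tilt',t.round(1),'dir',np.degrees(np.arctan2(r.x[3],r.x[2])).round(0),'rms',np.sqrt((r.fun**2).mean()).round(2), 'bottom z8',(r.x[:2]-42*r.x[2:]).round(1))
E
python3 - <<'E'
from lean import *
for n in('lscene','ltop'): fit(n,(455,-246),22,(35,80),(452,-252,.25,.4))
a=cv2.imread('pics/lscene.png');cv2.imwrite('pics/lb.png',cv2.resize(a[170:250,120:220],None,fx=6,fy=6,interpolation=2))
E
```

```text
[ 466.3 -222.4   49.6] [[0.101, 0.874, 0.475], [0.179, -0.486, 0.855], [0.979, -0.001, -0.206]] [-1.134  0.488  1.6    1.042  1.98  -0.696] 0.25425546951930905 [ 0.6 -0.4  0.6] 25.8167
lscene 114 at z50 [-517.8 -160. ] tilt 89.3 dir -5.0 rms 7.03 bottom z8 [-3964.5   158.9]
ltop 97 at z50 [ 454.6 -252.9] tilt 26.4 dir 57.0 rms 7.38 bottom z8 [ 443.2 -270.4]
```

View pics/lb.png

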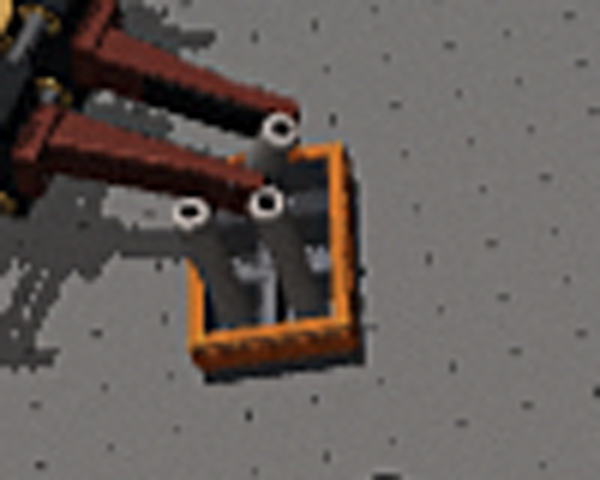

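Run:
```python
from lean import *
from h import *
z=np.load('/tmp/ltop.npz');P=z['p'];px=z['px']
b=px[200:300,90:200,::-1];cv2.imwrite('pics/mb.png',cv2.resize(b,None,fx=6,fy=6,interpolation=2))
for n in('ltop','lscene'): 
    fit(n,(488,284),22,(33,82),(490,280,-.15,.3))
    z=np.load('/tmp/%s.npz'%n);P=z['p'];m=(z['d']>0)&(np.hypot(P[...,0]-487,P[...,1]-289)<15)&(P[...,2]>64)&(P[...,2]<82)&(z['px'].min(2)>110);q=P[m];print('top',len(q),q.mean(0).round(1),q.min(0).round(1),q.max(0).round(1))
```

```text
ltop 121 at z50 [489.8 285.1] tilt 18.2 dir 110.0 rms 1.21 bottom z8 [494.5 272.1]
top 21 [486.2 291.   73.5] [481.4 286.1  70.1] [490.9 297.1  77.2]
lscene 98 at z50 [490.4 286.1] tilt 18.0 dir 109.0 rms 1.44 bottom z8 [494.9 273.2]
top 7 [489.  291.6  73.5] [484.7 288.   69.3] [493.2 298.4  74.5]
```

View pics/mb.png

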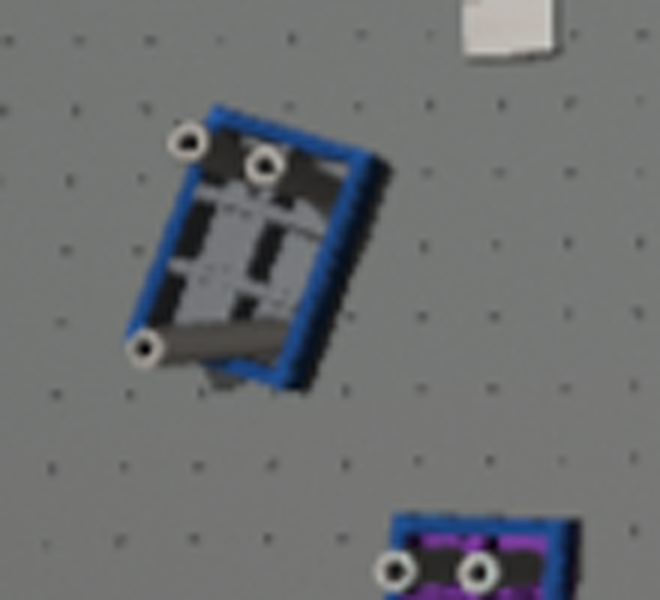

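The short post leans 18°, inside the 25.8° limit. Now I back off from the long one and measure it properly.

Emit:
drive_tool:
  moves:
    - {"wx":0,"wy":0,"wz":0,"dx":0,"dy":0.002,"dz":-0.004,"grip":188}
    - {"wx":0,"wy":0,"wz":0,"dx":0,"dy":0.002,"dz":-0.014,"grip":185}
    - {"wx":0,"wy":0,"wz":0,"dx":0,"dy":0.002,"dz":-0.028,"grip":185}
    - {"wx":0,"wy":0,"wz":0,"dx":0,"dy":0.002,"dz":-0.043,"grip":185}
    - {"wx":0,"wy":0,"wz":0,"dx":0,"dy":0.002,"dz":-0.055,"grip":185}
    - {"wx":0,"wy":0,"wz":0,"dx":0.03,"dy":0,"dz":-0.062,"grip":185}
    - {"wx":0,"wy":0,"wz":0,"dx":0.07,"dy":0,"dz":-0.07,"grip":185}
    - {"wx":0,"wy":0,"wz":0,"dx":0.11,"dy":0,"dz":-0.08,"grip":185}
    - {"wx":0,"wy":0,"wz":0,"dx":0.12,"dy":0,"dz":-0.08,"grip":185}

```text
time_s: 26.57
position: [440.2, -271.9, 190.0]
tcp_rot: [0.669, 0.397, 0.543, -0.316]
ft_force: [0.2, -0.6, 1.0]
finger_gap: 0.276
```

```bash
python3 look.py m top scene
python3 - <<'E'
from lean import *
for n in('mtop','mscene'):
    fit(n,(455,-246),20,(33,82),(452,-252,.2,.35))
    b=cv2.imread('pics/%s.png'%n);
b=cv2.imread('pics/mtop.png');a=cv2.imread('pics/mscene.png');cv2.imwrite('pics/nb.png',np.hstack([cv2.resize(b[220:300,355:435],None,fx=5,fy=5,interpolation=2),cv2.resize(a[170:250,120:200],None,fx=5,fy=5,interpolation=2)]))
E
```

```text
[ 440.3 -270.9  186.2] [[0.098, 0.874, 0.476], [0.186, -0.486, 0.854], [0.978, 0.005, -0.21]] [-1.203  0.359  1.481  1.115  2.15  -0.489] 0.27467357108235924 [ 0.2 -0.4 -0.8] 26.6667
mtop 66 at z50 [ 454.6 -251.7] tilt 26.6 dir 58.0 rms 1.05 bottom z8 [ 443.6 -269.6]
mscene 75 at z50 [ 455.8 -250.5] tilt 26.8 dir 59.0 rms 0.8 bottom z8 [ 444.9 -268.7]
```

View pics/nb.png

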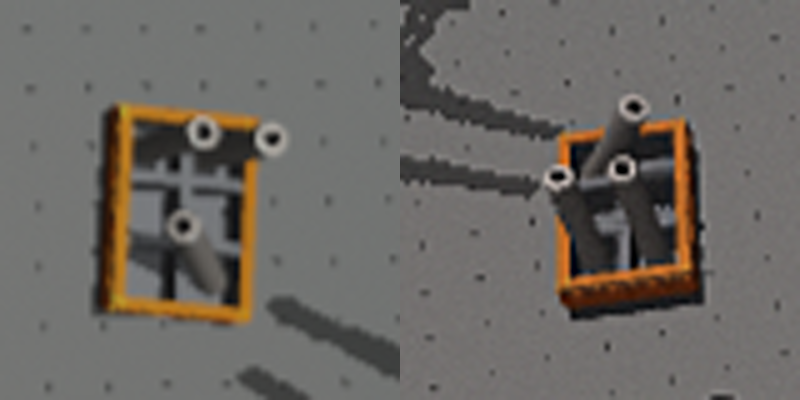

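Both cameras give 26.7°, just over the 25.8° limit, because this post leans toward the pocket's corner. I will straighten it by closing the flat jaws, pointing down, across its top so the pads bring it upright. Then I let go.

Run:
```python
from h import *
rel([445.6,-263.4,115],Rdown(np.radians(58.5)))
rel([445.6,-263.4,115],Rdown(np.radians(-121.5)))
```

```text
d [-0.0677  0.0006  0.0239] w [ 1.0274 -1.0648 -1.265 ] rows 1.722426113421535 15.577878530516923 t 26.67
d [-0.0677  0.0006  0.0239] w [-1.0763 -1.0385  1.3388] rows 1.722426113421535 16.062690296105913 t 26.67
```

Emit:
drive_tool:
  moves:
    - {"wx":0.064,"wy":-0.067,"wz":-0.079,"dx":0,"dy":0,"dz":0,"grip":100}
    - {"wx":0.128,"wy":-0.133,"wz":-0.158,"dx":0,"dy":0,"dz":0,"grip":50}
    - {"wx":0.193,"wy":-0.2,"wz":-0.237,"dx":0,"dy":0,"dz":0,"grip":0}
    - {"wx":0.257,"wy":-0.266,"wz":-0.316,"dx":0,"dy":0,"dz":0,"grip":0}
    - {"wx":0.321,"wy":-0.333,"wz":-0.395,"dx":0,"dy":0,"dz":0,"grip":0}
    - {"wx":0.385,"wy":-0.399,"wz":-0.474,"dx":0,"dy":0,"dz":0,"grip":0}
    - {"wx":0.449,"wy":-0.466,"wz":-0.553,"dx":0,"dy":0,"dz":0,"grip":0}
    - {"wx":0.514,"wy":-0.532,"wz":-0.633,"dx":0,"dy":0,"dz":0,"grip":0}
    - {"wx":0.578,"wy":-0.599,"wz":-0.712,"dx":0,"dy":0,"dz":0,"grip":0}
    - {"wx":0.642,"wy":-0.666,"wz":-0.791,"dx":0,"dy":0,"dz":0,"grip":0}
    - {"wx":0.706,"wy":-0.732,"wz":-0.87,"dx":0,"dy":0,"dz":0,"grip":0}
    - {"wx":0.771,"wy":-0.799,"wz":-0.949,"dx":0,"dy":0,"dz":0,"grip":0}
    - {"wx":0.835,"wy":-0.865,"wz":-1.028,"dx":0,"dy":0,"dz":0,"grip":0}
    - {"wx":0.899,"wy":-0.932,"wz":-1.107,"dx":0,"dy":0,"dz":0,"grip":0}
    - {"wx":0.963,"wy":-0.998,"wz":-1.186,"dx":-0.02,"dy":0,"dz":0.007,"grip":0}
    - {"wx":1.0274,"wy":-1.0648,"wz":-1.265,"dx":-0.045,"dy":0,"dz":0.016,"grip":0}
    - {"wx":1.0274,"wy":-1.0648,"wz":-1.265,"dx":-0.0677,"dy":0.0006,"dz":0.0239,"grip":0}
    - {"wx":1.0274,"wy":-1.0648,"wz":-1.265,"dx":-0.0677,"dy":0.0006,"dz":0.0239,"grip":0}
    - {"wx":1.0274,"wy":-1.0648,"wz":-1.265,"dx":-0.0677,"dy":0.0006,"dz":0.0239,"grip":0}

```text
time_s: 28.25
position: [444.0, -260.7, 109.7]
tcp_rot: [0.271, 0.963, 0.004, -0.005]
ft_force: [-0.2, -0.6, 0.5]
finger_gap: 1.001
```

```bash
python3 look.py n wrist
python3 - <<'E'
from h import *
from lean import *
fit('nwrist',(455,-250),20,(33,82),(452,-252,.2,.35))
z=np.load('/tmp/nwrist.npz');P=z['p'];m=(z['d']>0)&(np.hypot(P[...,0]-461,P[...,1]+240)<14)&(P[...,2]>75)&(P[...,2]<95);q=P[m];print(len(q),q.mean(0),q.max(0),q.min(0))
rel([445.6,-263.4,46],Rdown(np.radians(58.5)))
E
```

```text
[ 444.9 -261.7  111.7] [[-0.853, 0.522, -0.006], [0.522, 0.853, 0.008], [0.009, 0.004, -1.0]] [-0.6   -0.126  1.602  0.004  1.675 -1.621] 0.9996320768388313 [-0.7  0.   0.3] 28.3
nwrist 920 at z50 [ 454. -251.] tilt 26.9 dir 58.0 rms 0.99 bottom z8 [ 442.7 -269.1]
401 [ 460.02336169 -238.73052873   80.70740043] [ 468.17336585 -231.41581969   85.03407764] [ 453.64982656 -246.49660881   75.05075376]
d [-0.0021 -0.0013  0.0657] w [ 0.0039 -0.0089  0.0001] rows 1.5768791128627992 0.0776422563717383 t 28.3
```

View pics/nwrist.png

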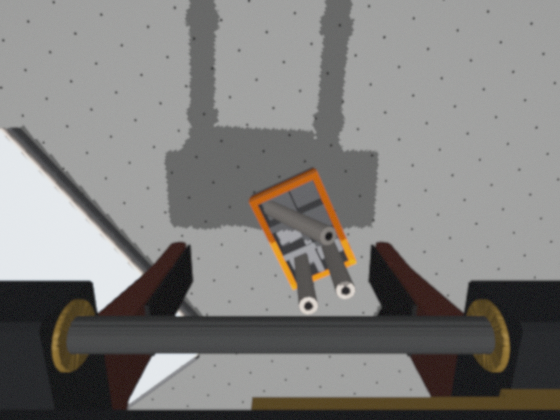

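The wrist shows the leaning post's top at (327,237) between the open fingers, and the fixed posts at (308,305) and (345,290) lie off the jaw line. I lower the jaws around the top and close gently.

Emit:
drive_tool:
  moves:
    - {"wx":0.004,"wy":-0.009,"wz":0,"dx":-0.002,"dy":-0.0013,"dz":0.02,"grip":0}
    - {"wx":0.004,"wy":-0.009,"wz":0,"dx":-0.002,"dy":-0.0013,"dz":0.04,"grip":0}
    - {"wx":0.004,"wy":-0.009,"wz":0,"dx":-0.002,"dy":-0.0013,"dz":0.055,"grip":0}
    - {"wx":0.004,"wy":-0.009,"wz":0,"dx":-0.002,"dy":-0.0013,"dz":0.064,"grip":0}
    - {"wx":0.004,"wy":-0.009,"wz":0,"dx":-0.002,"dy":-0.0013,"dz":0.064,"grip":0}
  squeeze: 5

```text
time_s: 28.72
position: [445.6, -263.7, 47.1]
tcp_rot: [0.272, 0.962, 0.0, 0.0]
ft_force: [-0.2, -0.3, -1.5]
finger_gap: 1.0
```

```bash
python3 look.py o wrist top
python3 - <<'E'
from h import *
rel([442.5,-268.3,47],Rdown(np.radians(58.5)))
E
```

```text
[ 446.6 -264.    49.4] [[-0.852, 0.523, 0.003], [0.523, 0.852, -0.002], [-0.004, 0.0, -1.0]] [-0.6   -0.109  1.697  0.     1.55  -1.62 ] 0.9997320228513314 [0.1 0.3 0.4] 28.8167
d [ 0.0013 -0.0058  0.0024] w [ 0.0001  0.0037 -0.0004] rows 0.15452827521165702 0.02967686245914046 t 28.82
```

View pics/owrist.png

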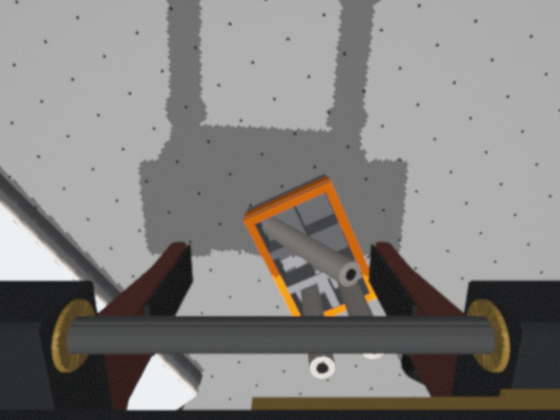

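Emit:
drive_tool:
  moves:
    - {"wx":0,"wy":0.003,"wz":0,"dx":0.0013,"dy":-0.003,"dz":0.001,"grip":25}
    - {"wx":0,"wy":0.003,"wz":0,"dx":0.0013,"dy":-0.0058,"dz":0.001,"grip":50}
    - {"wx":0,"wy":0.003,"wz":0,"dx":0.0013,"dy":-0.0058,"dz":0.001,"grip":75}
    - {"wx":0,"wy":0.003,"wz":0,"dx":0.0013,"dy":-0.0058,"dz":0.001,"grip":100}
    - {"wx":0,"wy":0.003,"wz":0,"dx":0.0013,"dy":-0.0058,"dz":0.001,"grip":125}
    - {"wx":0,"wy":0.003,"wz":0,"dx":0.0013,"dy":-0.0058,"dz":0.001,"grip":150}
    - {"wx":0,"wy":0.003,"wz":0,"dx":0.0013,"dy":-0.0058,"dz":0.001,"grip":170}
    - {"wx":0,"wy":0.003,"wz":0,"dx":0.0013,"dy":-0.0058,"dz":0.001,"grip":190}
    - {"wx":0,"wy":0.003,"wz":0,"dx":0.0013,"dy":-0.0058,"dz":0.001,"grip":205}
    - {"wx":0,"wy":0.003,"wz":0,"dx":0.0013,"dy":-0.0058,"dz":0.001,"grip":225}
    - {"wx":0,"wy":0.003,"wz":0,"dx":0.0013,"dy":-0.0058,"dz":0.001,"grip":225}
    - {"wx":0,"wy":0.003,"wz":0,"dx":0.0013,"dy":-0.0058,"dz":0.001,"grip":225}
  squeeze: 5

```text
time_s: 29.82
position: [442.1, -267.3, 47.3]
tcp_rot: [0.271, 0.963, 0.0, -0.0]
ft_force: [-0.5, 0.4, -1.1]
finger_gap: 0.145
```

```bash
python3 look.py p wrist scene
python3 - <<'E'
import cv2,numpy as np
a=cv2.imread('pics/pscene.png');b=cv2.imread('pics/pwrist.png');cv2.imwrite('pics/pb.png',np.hstack([cv2.resize(b,None,fx=.8,fy=.8)[:, :],cv2.resize(a[170:250,120:200],(336,336),interpolation=2)]))
E
```

```text
[ 442.1 -267.3   47.3] [[-0.853, 0.522, -0.0], [0.522, 0.853, 0.0], [0.0, 0.0, -1.0]] [-0.61  -0.11   1.701  0.     1.55  -1.631] 0.14244993374173562 [-0.2 -0.3 -0.9] 29.9167
```

View pics/pb.png

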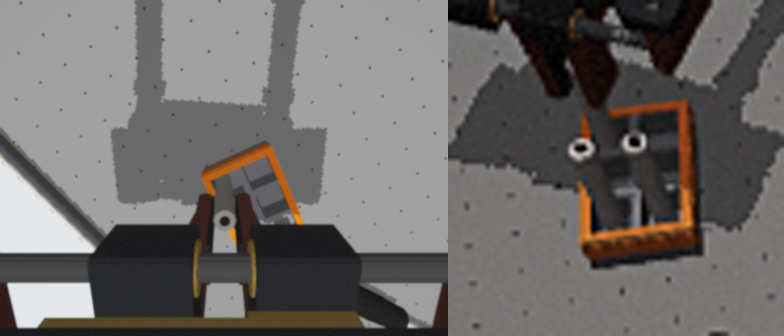

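Run:
```python
from lean import *
for n in('pwrist','pscene'): fit(n,(443,-266),14,(32,66),(442,-267,.0,.0))
```

```text
pwrist 412 at z50 [ 441.1 -267.7] tilt 2.0 dir 135.0 rms 0.18 bottom z8 [ 442.2 -268.7]
pscene 38 at z50 [ 443.2 -266.2] tilt 2.9 dir 45.0 rms 0.8 bottom z8 [ 441.7 -267.7]
```

The post is upright within 2–3°. I open slowly and rise.

Emit:
drive_tool:
  moves:
    - {"wx":0,"wy":0,"wz":0,"dx":0,"dy":0,"dz":0,"grip":208}
    - {"wx":0,"wy":0,"wz":0,"dx":0,"dy":0,"dz":0,"grip":200}
    - {"wx":0,"wy":0,"wz":0,"dx":0,"dy":0,"dz":0,"grip":180}
    - {"wx":0,"wy":0,"wz":0,"dx":0,"dy":0,"dz":0,"grip":150}
    - {"wx":0,"wy":0,"wz":0,"dx":0,"dy":0,"dz":0,"grip":150}
    - {"wx":0,"wy":0,"wz":0,"dx":0,"dy":0,"dz":-0.01,"grip":150}
    - {"wx":0,"wy":0,"wz":0,"dx":0,"dy":0,"dz":-0.03,"grip":150}
    - {"wx":0,"wy":0,"wz":0,"dx":0,"dy":0,"dz":-0.06,"grip":150}
    - {"wx":0,"wy":0,"wz":0,"dx":0,"dy":0,"dz":-0.1,"grip":150}
    - {"wx":0,"wy":0,"wz":0,"dx":0,"dy":0,"dz":-0.12,"grip":150}
    - {"wx":0,"wy":0,"wz":0,"dx":0,"dy":0,"dz":-0.12,"grip":150}

```text
time_s: 30.83
position: [444.1, -268.7, 174.8]
tcp_rot: [0.271, 0.963, -0.002, 0.005]
ft_force: [0.4, -0.3, 0.8]
finger_gap: 0.413
```

```bash
python3 look.py q wrist scene top
python3 - <<'E'
from lean import *
for n in('qwrist','qscene'): fit(n,(443,-266),14,(32,82),(442,-267,.0,.0))
for n in('qtop','qscene'): fit(n,(488,284),22,(33,82),(490,280,-.15,.3))
s=cv2.imread('pics/qscene.png');cv2.imwrite('pics/qb.png',np.hstack([cv2.resize(s[160:260,110:240],(520,400),interpolation=2),cv2.resize(s[150:210,365:415],(280,400),interpolation=2)]))
E
```

```text
[ 442.  -267.2  166.9] [[-0.853, 0.522, -0.0], [0.522, 0.853, 0.0], [0.0, 0.0, -1.0]] [-0.61  -0.138  1.515  0.     1.765 -1.631] 0.4087731197813548 [-0.2  0.1 -1.1] 30.9833
qwrist 158 at z50 [ 441.9 -268.5] tilt 0.5 dir 128.0 rms 0.15 bottom z8 [ 442.1 -268.7]
qscene 79 at z50 [ 444.6 -268.3] tilt 1.4 dir -55.0 rms 0.81 bottom z8 [ 443.9 -267.5]
qtop 121 at z50 [489.8 284.9] tilt 18.6 dir 112.0 rms 1.27 bottom z8 [495.1 271.7]
qscene 98 at z50 [490.8 285.8] tilt 20.2 dir 113.0 rms 1.62 bottom z8 [496.8 271.6]
```

View pics/qwrist.png

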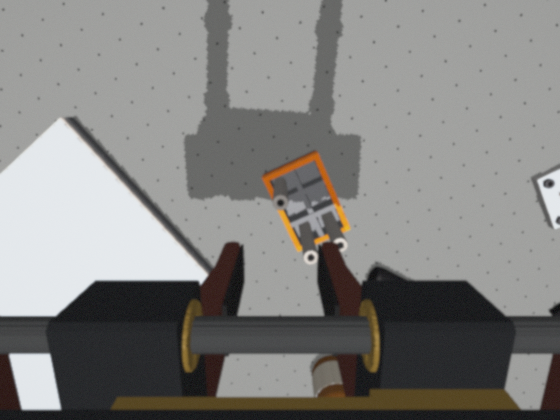

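View pics/qb.png

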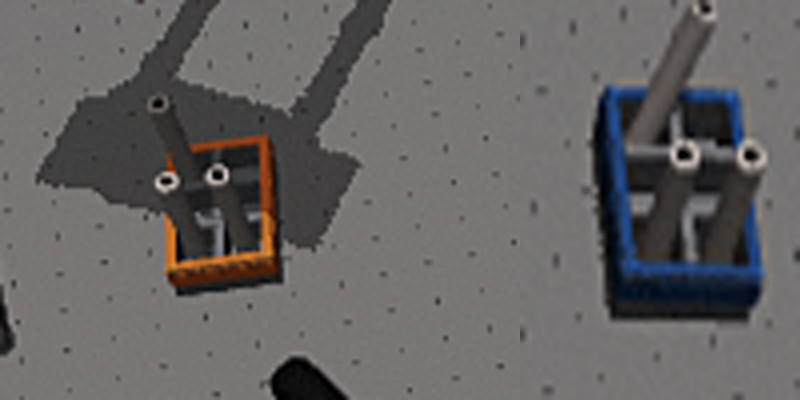

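View pics/qscene.png

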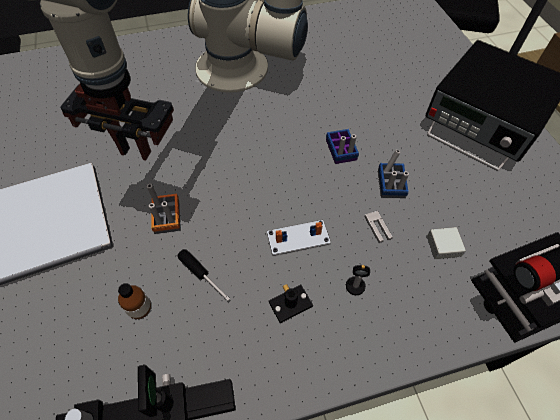

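Both posts stand in their racks, the arm is clear and the bystanders look as they did at the start. I hand it in.

```bash
python3 -c "
from plant import bot
print(bot.finish_job())"
```

```text
the job is handed in; nothing more can be done
None
```

Both posts have been gauged and put away one at a time, and the job was handed in at about 31 s of the 72 s allowed. It returned no verdict.

**Gauge results:**
- **First post:** it dropped onto the blue blocks (axis about 40 mm up). It now stands in a free pocket of rack_blue, not the purple look-alike.
- **Second post:** it stayed on the orange blocks (axis about 49 mm up). It now stands in a free pocket of rack_orange.

**Last checks:**
- **Short post:** it leans 18–20° in its pocket, inside the 25.8° limit.
- **Long post:** it is upright within about 1.5°, centred near (442, −268).
- **Arm and bystanders:** the arm is clear, at TCP z 167 mm with the gripper open. The bystanders look unmoved in the final picture; I did not measure them.

**What disagreed or went wrong on the way:**
- **Reported TCP:** the fingers end about 21 mm short of it. The first grasp closed in the air above the post, and I allowed for the offset from then on.
- **Long post's lean:** when first let go it leaned 26.7°, just over the limit. I set it upright by closing the downward-pointing jaws on its top, then let go again.
- **Camera agreement:** the scene and wrist cameras differed by 2–4 mm. I relied on the wrist camera for positioning.

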